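# Empty two beakers into the desk organiser

### The arm

A 6-joint arm with a two-finger parallel gripper is mounted at the origin on a cart in front of the work surface, level with it; the furniture and walls round the work are solid. World frame = base frame: x ahead of the robot, y to its left, z up, the work surface at z = 0. Lengths are in m, angles in rad, forces in N, time in s.
With the tool pointing down it reaches from about 0.35 to 0.975 m from the base axis. Payload 4.9 kg.
Tool frame: the origin (TCP) lies at the very end of the fingers, on their centre line; the grasp point (between the pads) lies behind it (manip.grip_depth is the z of the grasp point in the tool frame, in m); z points along the fingers, y is the direction in which the jaws open and shut (so a half turn about z gives the same grasp; the last joint's range is limited). The gripper opens to 85 mm and grips with 20 to 120 N. Pads are 22 mm wide; open, the fingers measure 114 mm over their backs; the gripper's body (76 mm by 85 mm) begins 54 mm behind the grasp point. The pads swing forward as they close: fully open they stand 13 mm farther back than shut.
Start: joints at [1.228, 0.053, 1.613, -0, 1.476, -0.119], TCP at [0.139, 0.609, 0.231] pointing down, gripper open.
Joint ranges: [-3.01, 3.01], [-1.01, 2.22], [0.06, 2.58], [-1.02, 4.17], [0.09, 2.62], [-3.14, 3.14]. Speed limits (rad/s): [2.57, 2.57, 3.14, 3.14, 3.14, 3.14].

### API

Orientations are given as a unit quaternion [w, x, y, z].
In Python, from plant import state, optics, manip, silhouettes, place_of gives the robot as it stands. The module is installed in compiled form; this text tells all that it offers.
- The arm moves only by the tool jog_arm, never from a script. Its argument "increments" is a list of rows, each an object with "slide": the shift along the tool's x, y, z in mm, a list of three; "rotation": the turn, a rotation vector about the tool's x, y, z in degrees, a list of three. A call has 1 to 20 rows; each row shifts and turns the commanded pose from where the row before left it, along the tool's axes as they then stand; what a row does not reach is not made up. A row lasts 1/12 s, in which the tool goes at most 41.7 mm and 7.16 degrees, less where a joint would pass 70% of its speed; a pose out of reach is approached as far as the arm can. A call with a gripper value outside its range is refused whole. "fingers" is the opening, from 0 (shut) to 1 (fully open), set as the call begins (left out, the last holds). The fingers move at their own pace and stop on an object; the grip force is fixed at half the most. Time passes only in rows, so rows that do not move let the fingers close. It gives the time, the measured TCP pose, the force and the opening at its end, in the units of the state.
- state(): the state, without advancing time (a new reading comes with each control period).
- optics.grab_frame(name): name is "scene" or "side" or "wrist"; returns a dict with "frame" (384x512x3 uint8, blue, green, red), "camera_matrix" (3x3 intrinsics, pixels), "R" (3x3) and "t" (3): a world point X has camera coordinates R X + t. Camera axes: x right, y down, z forward; pixel columns grow to the right and rows downward; lengths in m; the calibration is good to about 2 mm. The wrist camera is an equidistant fisheye: a pixel r from the principal point sees the ray r / f radians off the axis. A picture is of the moment at which its call begins. There is no depth.
- manip.job_done(): hands the job in, once; it reports no verdict.
Trained networks look in the newest picture that a camera, given by its name, has taken for a name from the list of things; names that differ only in an ending like _2 or _b are one class to them, and where a whole thing is asked for, a point or a joint stands for the part that bears it (a point fixed in the world has none). Each returns a list of dicts, best first, with "score" (0 to 1); they miss things now and then, are a little off and sometimes report something else, mostly with a low value. They report only what shows in the picture. A call takes as long as a camera call. They do not tell look-alikes from the thing itself.
- silhouettes(thing, camera): "mask" (384x512 bool, what is visible of it) and "bbox" ([left, top, right, bottom] in pixels, round what is visible of it).
- place_of(thing, camera): "uv" ([column, row] in pixels: a listed point, or the origin of a listed thing).
The state is a dict: "time": time; "joint_pos": joint angles; "joint_vel": joint speeds; "joint_efforts": joint torques, N m; "tool_pos": TCP position; "tool_rot": TCP orientation; "contact_force": force on the tool from outside, world axes, zero at the start; "ft_torque": the same for the moment, N m; "gripper_width": opening from 0.0 (shut) to 1.0 (fully open).
Only numpy, scipy, OpenCV 4.12 (cv2) and the standard library are available. Lean on these libraries where they do the work, as an engineer would, in place of code of your own. Each camera call takes 0.05 s, during which the arm holds its last target.

### The job

Free the two glass beakers: take the screwdriver and the marker that lean in them and stand each on end in the desk organiser, the screwdriver blade down in the wider well and the marker cap down in the narrower well. Let both drop to the bottom of their wells, leave the two beakers standing upright on the desk, and leave the weights, the gauge and the dropper bottle where they are.

Things in the scene. Friction and masses are not known exactly. Their poses are not given: they have to be found in the camera images.
- organiser: Grey plastic desk organiser fixed to the desk: a base plate 60 mm (x) by 134 mm (y), top at 7 mm, with an upright square well near each end and a low tray (lips 19 mm high) between them. Wells are 80 mm apart, centre to centre, at y = +40 mm (wider) and y = -40 mm (narrower); rims 90 mm above the desk. Origin: centre of its underside; z up.
- wide_mouth (a point): Centre of the mouth of the wider well, at rim height (90 mm above the desk). Inside 34 x 34 mm, sides parallel to the organiser's x and y, walls 4 mm thick, 83 mm deep. Axes as the organiser's.
- narrow_mouth (a point): Centre of the mouth of the narrower well, at rim height (90 mm above the desk). Inside 22 x 22 mm, walls 4 mm thick, 83 mm deep. Axes as the organiser's.
- wide_floor (a point): Centre of the bottom of the wider well, 7 mm above the desk.
- narrow_floor (a point): Centre of the bottom of the narrower well, 7 mm above the desk.
- screwdriver_mid (a point): Half-way point of the screwdriver, on its long axis (173 mm long, about 50 g, loose; at the start it stands blade down in a beaker, leaning about 27 degrees, top toward the robot or sideways). Its y axis runs along the tool toward the handle end: the red handle, 24 x 24 mm across with flats facing its x and z, spans y = +8 to +86 mm; the steel shaft, 6 mm thick, spans y = -86 to +8 mm. At the start its x axis is level.
- screwdriver_tip (a point): The end of the screwdriver's blade, 86 mm from screwdriver_mid along its -y.
- marker_mid (a point): Half-way point of the felt marker, on its long axis (136 mm long, 12 mm thick, about 14 g, loose; at the start it stands cap down in the other beaker, leaning about 28 degrees, top toward the robot or sideways). Its y axis runs along the marker away from the cap: the black cap with the clip spans y = -68 to about -19 mm, the barrel reaches to y = +68 mm.
- marker_cap_end (a point): The outer end of the marker's cap, 68 mm from marker_mid along its -y.
- screwdriver_beaker: Clear glass beaker, loose, about 120 g, 65 mm wide and 87 mm tall, open at the top, floor 2 mm thick, inside about 50 mm wide; the screwdriver leans in it. Origin: centre of its underside; z up.
- marker_beaker: Another beaker of the same kind; the marker leans in it. Origin: centre of its underside; z up.
- large_weight: Bystander, loose: brass knob-topped weight, 32 mm wide, 46 mm tall. Origin: centre of its underside.
- small_weight: Bystander, loose: brass knob-topped weight, 26 mm wide, 36 mm tall, near the foot of the oven (oven front and steel case begin at world x = 0.61; the upright oven door handle stands out to x = 0.545 at y = -0.04 to 0, 0.17 to 0.37 m above the desk). Origin: centre of its underside.
- gauge: Bystander, loose: grey hand-held gauge, 102 x 54 x 27 mm, lying. Origin: centre of its underside.
- dropper: Bystander, loose: amber dropper bottle with black top, 34 mm wide, 103 mm tall, standing. Origin: centre of its underside.
There are look-alikes about, which are no part of the job. What is shaped like the screwdriver_beaker but orange is not meant.

How it is judged:
By the outcome, as a careful person would: the job done as asked, in the order asked, and still so for the second after the job is handed in, with the robot touching nothing.
It also fails if it takes over 72 s, if anything falls off the work surface, if the arm or the gripper's body presses on something with over 40 N, if the wrist force passes 120 N, or if a joint passes its speed limit or range.

## Working session

There is one attempt and no reset: what is moved stays moved. The work goes in short steps, Python scripts to look and compute and a tool call to move; the robot and the scene stay as the last step left them, time stands still between calls to the robot, and variables do not carry over. Pictures are saved under pics/ and viewed, and the job is handed in when it is done.

Besides the shell and the picture viewer there is one more tool, called as name([rows], argument=value, ...), one row to a line, values as JSON. jog_arm: Moves the arm, as the interface text tells. Its arguments: {"type":"object","properties":{"increments":{"type":"array","items":{"type":"object","properties":{"slide":{"type":"array","items":{"type":"number"}},"rotation":{"type":"array","items":{"type":"number"}}}}},"fingers":{"type":"number"}},"required":["increments"]}

```bash
ls; mkdir -p pics
cat > h.py <<'E'
import numpy as np, cv2
from plant import state, optics, manip, silhouettes, place_of
from scipy.spatial.transform import Rotation as Ro
E
python3 - <<'E'
from h import *
s=state(); print(s); print(manip.grip_depth)
for n in ["scene","side","wrist"]:
    f=optics.grab_frame(n); cv2.imwrite(f"pics/{n}0.png",f["frame"]); print(n,f["camera_matrix"],f["R"],f["t"], -f["R"].T@f["t"])
    np.savez(f"cal_{n}.npz",K=f["camera_matrix"],R=f["R"],t=f["t"])
E
```

```text
pics
{'time': 0.0, 'joint_pos': array([ 1.22797890e+00,  5.33184234e-02,  1.61430757e+00,  2.73842295e-05,
        1.47599167e+00, -1.18997068e-01]), 'joint_vel': array([-0.00015782, -0.00092548, -0.00135851, -0.00191594,  0.00109568,
       -0.00015675]), 'joint_efforts': array([-3.46499975e-03, -3.93684018e+01, -3.70174885e+01, -2.84876332e-04,
        7.03864556e-03,  6.61520076e-06]), 'tool_pos': array([0.1385013 , 0.60881941, 0.23007874]), 'tool_rot': array([-2.44989679e-04,  1.11677980e-01,  9.93743932e-01, -9.82510547e-04]), 'contact_force': array([-0.49540893, -0.04053124, -0.01650438]), 'ft_torque': array([-0.00186126, -0.04164696,  0.01144359]), 'gripper_width': 1.0011137037254418}
-0.0187
scene [[367.53801845   0.         255.26012835]
 [  0.         367.53801845 189.54054057]
 [  0.           0.           1.        ]] [[-0.86266612 -0.50568335  0.00956669]
 [-0.32889558  0.54650625 -0.77016791]
 [ 0.38423283 -0.66754421 -0.63776944]] [0.47515466 0.24186847 1.18910376] [0.03255659 0.9018745  0.94010772]
side [[363.71921924   0.         257.00507105]
 [  0.         363.71921924 192.62045469]
 [  0.           0.           1.        ]] [[-9.65799379e-01 -2.59289614e-01 -6.74905570e-04]
 [-1.42050864e-01  5.31283591e-01 -8.35200155e-01]
 [ 2.16917292e-01 -8.06539920e-01 -5.49945676e-01]] [0.53040553 0.1357772  1.3318702 ] [0.24264692 1.13959893 0.84621537]
wrist [[297.31863964   0.         252.69072479]
 [  0.         297.31863964 188.60584363]
 [  0.           0.           1.        ]] [[ 0.22175238  0.97510089 -0.00203547]
 [ 0.92232671 -0.20907241  0.32496486]
 [ 0.31644796 -0.0739391  -0.9457239 ]] [-0.62392823 -0.04311927  0.38189406] [0.05727803 0.62761482 0.3739086 ]
```

View pics/scene0.png

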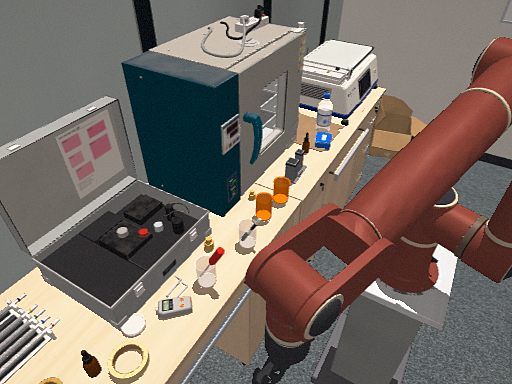

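View pics/side0.png

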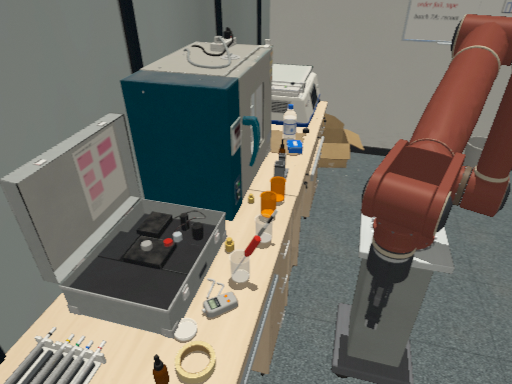

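View pics/wrist0.png

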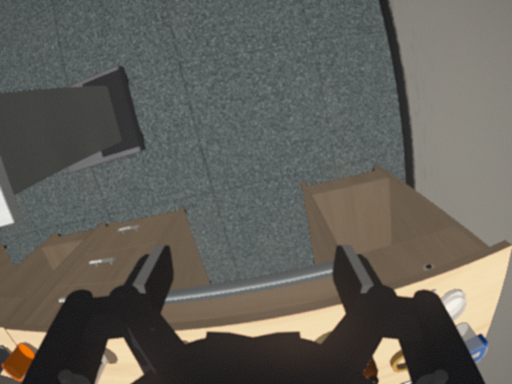

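Run:
```python
from h import *
a=cv2.imread("pics/scene0.png"); cv2.imwrite("pics/sceneC.png",cv2.resize(a[110:320,150:350],None,fx=2.9,fy=2.8,interpolation=cv2.INTER_CUBIC)[:600])
a=cv2.imread("pics/side0.png"); cv2.imwrite("pics/sideC.png",cv2.resize(a[90:320,180:340],None,fx=2.6,fy=2.6,interpolation=cv2.INTER_CUBIC)[:600])
cal={n:np.load(f"cal_{n}.npz") for n in["scene","side"]}
def pl(n,uv,z):
    c=cal[n];d=c["R"].T@np.linalg.inv(c["K"])@[*uv,1];o=-c["R"].T@c["t"];return o+d*(z-o[2])/d[2]
Z=dict(organiser=0,wide_mouth=.09,narrow_mouth=.09,wide_floor=.007,narrow_floor=.007,screwdriver_beaker=0,marker_beaker=0,large_weight=0,small_weight=0,gauge=0,dropper=0,screwdriver_mid=.09,screwdriver_tip=.01,marker_mid=.07,marker_cap_end=.01)
for n in["scene","side"]:
  for k,z in Z.items():
    print(n,k,[(np.round(p["uv"]).tolist(),round(p["score"],2),np.round(pl(n,p["uv"],z)[:2],3).tolist()) for p in place_of(k,n)[:4]])
```

```text
scene organiser [([294.0, 173.0], 0.89, [0.514, -0.261])]
scene wide_mouth [([292.0, 160.0], 0.91, [0.512, -0.223]), ([299.0, 168.0], 0.25, [0.464, -0.188])]
scene narrow_mouth [([299.0, 153.0], 0.91, [0.511, -0.286])]
scene wide_floor [([293.0, 175.0], 0.96, [0.507, -0.238])]
scene narrow_floor [([295.0, 167.0], 0.95, [0.523, -0.293])]
scene screwdriver_beaker [([259.0, 214.0], 0.86, [0.515, 0.031]), ([205.0, 279.0], 0.68, [0.513, 0.371]), ([303.0, 150.0], 0.63, [0.556, -0.443]), ([277.0, 201.0], 0.62, [0.491, -0.065])]
scene marker_beaker [([245.0, 245.0], 0.78, [0.478, 0.19]), ([293.0, 176.0], 0.64, [0.509, -0.244])]
scene large_weight [([294.0, 173.0], 0.7, [0.515, -0.259]), ([245.0, 245.0], 0.5, [0.479, 0.19]), ([209.0, 246.0], 0.47, [0.582, 0.255])]
scene small_weight [([290.0, 180.0], 0.66, [0.506, -0.208]), ([253.0, 197.0], 0.44, [0.584, -0.04])]
scene gauge [([173.0, 307.0], 0.87, [0.533, 0.498])]
scene dropper [([304.0, 150.0], 0.5, [0.553, -0.446])]
scene screwdriver_mid [([212.0, 268.0], 0.52, [0.472, 0.38])]
scene screwdriver_tip []
scene marker_mid [([254.0, 228.0], 0.5
[... 470 characters left out ...]
2, 0.38]), ([273.0, 214.0], 0.77, [0.476, 0.03]), ([282.0, 198.0], 0.5, [0.466, -0.087])]
side marker_beaker [([264.0, 237.0], 0.93, [0.476, 0.169]), ([244.0, 257.0], 0.21, [0.516, 0.287])]
side large_weight [([231.0, 252.0], 0.56, [0.567, 0.276])]
side small_weight [([250.0, 202.0], 0.39, [0.587, -0.026])]
side gauge [([219.0, 305.0], 0.96, [0.528, 0.495])]
side dropper [([282.0, 160.0], 0.64, [0.536, -0.414])]
side screwdriver_mid [([243.0, 255.0], 0.66, [0.492, 0.371])]
side screwdriver_tip []
side marker_mid [([285.0, 154.0], 0.74, [0.509, -0.348]), ([267.0, 218.0], 0.42, [0.472, 0.151]), ([278.0, 179.0], 0.35, [0.492, -0.118])]
side marker_cap_end [([218.0, 306.0], 0.3, [0.527, 0.507])]
```

View pics/sceneC.png

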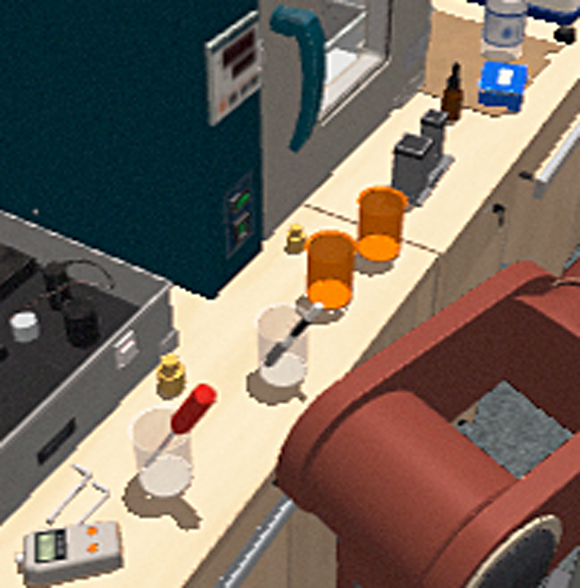

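View pics/sideC.png

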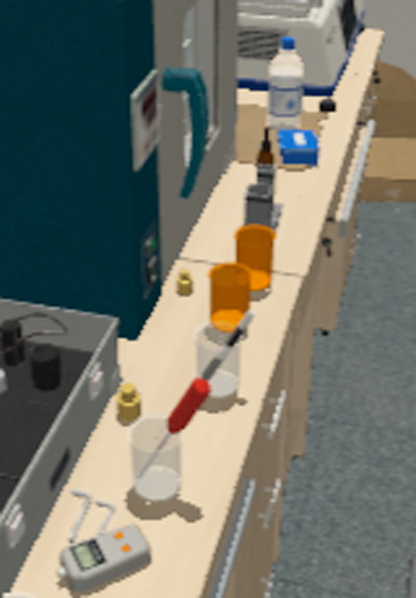

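```bash
cat >> h.py <<'E'
def ray(c,uv):
    K,R,t=c["K"],c["R"],c["t"]
    d=R.T@np.linalg.inv(K)@[*uv,1]; return -R.T@t,d/np.linalg.norm(d)
def fray(c,uv):
    K,R,t=c["K"],c["R"],c["t"]
    x=(uv[0]-K[0,2])/K[0,0];y=(uv[1]-K[1,2])/K[1,1];r=np.hypot(x,y)+1e-12
    d=np.array([np.sin(r)*x/r,np.sin(r)*y/r,np.cos(r)]); return -R.T@t,R.T@d
def fproj(c,X):
    K,R,t=c["K"],c["R"],c["t"]
    p=R@X+t; th=np.arctan2(np.hypot(p[0],p[1]),p[2]); ph=np.arctan2(p[1],p[0])
    return np.array([K[0,2]+K[0,0]*th*np.cos(ph),K[1,2]+K[1,1]*th*np.sin(ph)])
def pproj(c,X):
    p=c["K"]@(c["R"]@X+c["t"]); return p[:2]/p[2]
def tri(rays):
    A=0;b=0
    for o,d in rays:
        P=np.eye(3)-np.outer(d,d);A=A+P;b=b+P@o
    X=np.linalg.solve(A,b); return X,[float(np.linalg.norm((np.eye(3)-np.outer(d,d))@(X-o))) for o,d in rays]
def onplane(o,d,z): return o+d*(z-o[2])/d[2]
def cals(): return {n:np.load(f"cal_{n}.npz") for n in["scene","side"]}
E
python3 - <<'E'
from h import *
c=cals()
for n,a,b in [("sd top",(220.7,250.4),(258,238.5)),("sd junc",(211.4,262.9),(246.2,254.6)),("sd tip",(199.3,277.9),(231.9,273.8)),("mk top",(260.3,220),(276.5,211.5)),("mk bot",(242.4,238.6),(258,235))]:
    print(n,tri([ray(c["scene"],a),ray(c["side"],b)]))
q=state()["tool_rot"];R=Ro.from_quat(q[[1,2,3,0]]).as_matrix();print(R)
w=np.load("cal_wrist.npz");print("cam in tool",R.T@(-w["R"].T@w["t"]-state()["tool_pos"]), R.T@w["R"].T)
E
```

```text
sd top (array([0.44891739, 0.36469747, 0.1613857 ]), [0.0012178378868051515, 0.001217837886805155])
sd junc (array([0.48320496, 0.36948018, 0.093275  ]), [0.00028593898432546837, 0.00028593898432544094])
sd tip (array([0.52515713, 0.38455833, 0.01422753]), [0.0022881013277904977, 0.0022881013277904504])
mk top (array([0.43724296, 0.16360342, 0.11639036]), [0.0006148014580963117, 0.0006148014580962476])
mk bot (array([0.49750622, 0.17816385, 0.01100144]), [0.00031682950100628764, 0.0003168295010063657])
[[-9.75068278e-01  2.21905055e-01 -2.04667730e-06]
 [ 2.21905055e-01  9.75068278e-01 -1.08413770e-05]
 [-4.10106234e-07 -1.10252508e-05 -1.00000000e+00]]
cam in tool [ 0.08341699 -0.00029949 -0.14259473] [[ 1.56101256e-04 -9.45725879e-01 -3.24965440e-01]
 [ 9.99997939e-01  8.05502855e-04 -1.86384116e-03]
 [ 2.02444341e-03 -3.24964479e-01  9.45724055e-01]]
```

```bash
cat >> h.py <<'E'
def R0():
    s=state(); q=s["tool_rot"]; return Ro.from_quat(q[[1,2,3,0]]).as_matrix(), s["tool_pos"], s
def axframe(top,tip,yref=(0,1,0)):
    z=np.array(tip)-top; z/=np.linalg.norm(z)
    y=np.cross(z,[0,0,1.]); y/=np.linalg.norm(y)
    if y@np.array(yref)<0:y=-y
    return np.column_stack([np.cross(y,z),y,z])
def need(Rt,Pt):
    R,P,s=R0()
    rv=Ro.from_matrix(R.T@Rt).as_rotvec(degrees=True)
    print("t",round(s["time"],2),"pos",np.round(P,4),"F",np.round(s["contact_force"],1),"w",round(s["gripper_width"],3))
    print("rot needed (deg, tool)",np.round(rv,1),"| slide first, old axes",np.round(1000*R.T@(Pt-P),1),"| slide after rot",np.round(1000*Rt.T@(Pt-P),1))
E
python3 - <<'E'
from h import *
top=np.array([.4489,.3647,.1614]);tip=np.array([.5251,.3846,.0142])
Rt=axframe(top,tip);print(Rt, np.linalg.norm(top-tip))
need(Rt,top-0.09*Rt[:,2])
E
```

```text
[[-0.85312055 -0.25268033  0.45644056]
 [-0.22279657  0.96754982  0.11920167]
 [-0.4717489  -0.         -0.88173294]] 0.1669439726375289
t 1.65 pos [0.1387 0.6094 0.2313] F [-0.6  1.  -0.4] w 1.001
rot needed (deg, tool) [ -6.7 -27.6 -26.9] | slide first, old axes [-319.1 -189.3   -9.4] | slide after rot [-177.2 -315.1   84.1]
```

jog_arm([
  {"slide": [-16, -9.5, -2]},
  {"slide": [-30.3, -18, -1]},
  {"slide": [-30.3, -18, -1]},
  {"slide": [-30.3, -18, -1]},
  {"slide": [-30.3, -18, -1]},
  {"slide": [-30.3, -18, -1]},
  {"slide": [-30.3, -18, -1]},
  {"slide": [-30.3, -18, -1]},
  {"slide": [-30.3, -18, -1]},
  {"slide": [-30.3, -18, 0]},
  {"slide": [-30.3, -18, 0]},
  {"rotation": [-1.1, -4.6, -4.5]},
  {"rotation": [-1.1, -4.6, -4.5]},
  {"rotation": [-1.1, -4.6, -4.5]},
  {"rotation": [-1.1, -4.6, -4.5]},
  {"rotation": [-1.1, -4.6, -4.5]},
  {"rotation": [-1.1, -4.6, -4.5]},
  {},
  {},
], fingers=1)

```text
invalid input
```

Run:
```python
from h import *
top=np.array([.4489,.3647,.1614]);tip=np.array([.5251,.3846,.0142])
Rt=axframe(top,tip)
need(Rt,top-0.09*Rt[:,2])
for n in ["scene","side","wrist"]:
    f=optics.grab_frame(n); cv2.imwrite(f"pics/{n}1.png",f["frame"])
    if n=="wrist":
        c=dict(K=f["camera_matrix"],R=f["R"],t=f["t"]);np.savez("w1.npz",**c)
        print(fproj(c,top),fproj(c,tip))
        for k in["screwdriver_mid","screwdriver_tip","screwdriver_beaker"]: print(k,[(np.round(p["uv"],1),round(p["score"],2)) for p in place_of(k,n)[:3]])
```

```text
t 1.65 pos [0.1387 0.6094 0.2313] F [-0.6  1.  -0.4] w 1.001
rot needed (deg, tool) [ -6.7 -27.6 -26.9] | slide first, old axes [-319.1 -189.3   -9.4] | slide after rot [-177.2 -315.1   84.1]
[142.69938311 413.25711048] [185.93188614 371.19696108]
screwdriver_mid []
screwdriver_tip []
screwdriver_beaker [(array([ 28. , 351.1]), 0.7)]
```

View pics/wrist1.png

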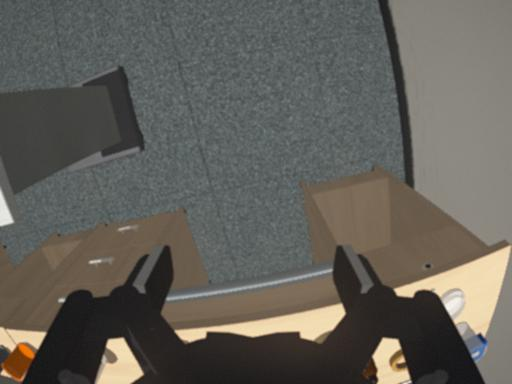

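View pics/side1.png

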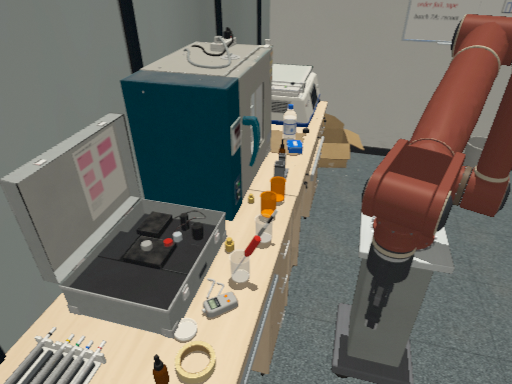

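jog_arm([
  {"slide": [-16, -9.5, -2], "rotation": [0, 0, 0]},
  {"slide": [-30.3, -18, -1], "rotation": [0, 0, 0]},
  {"slide": [-30.3, -18, -1], "rotation": [0, 0, 0]},
  {"slide": [-30.3, -18, -1], "rotation": [0, 0, 0]},
  {"slide": [-30.3, -18, -1], "rotation": [0, 0, 0]},
  {"slide": [-30.3, -18, -1], "rotation": [0, 0, 0]},
  {"slide": [-30.3, -18, -1], "rotation": [0, 0, 0]},
  {"slide": [-30.3, -18, -1], "rotation": [0, 0, 0]},
  {"slide": [-30.3, -18, -1], "rotation": [0, 0, 0]},
  {"slide": [-30.3, -18, 0], "rotation": [0, 0, 0]},
  {"slide": [-30.3, -18, 0], "rotation": [0, 0, 0]},
  {"slide": [0, 0, 0], "rotation": [-1.1, -4.6, -4.5]},
  {"slide": [0, 0, 0], "rotation": [-1.1, -4.6, -4.5]},
  {"slide": [0, 0, 0], "rotation": [-1.1, -4.6, -4.5]},
  {"slide": [0, 0, 0], "rotation": [-1.1, -4.6, -4.5]},
  {"slide": [0, 0, 0], "rotation": [-1.1, -4.6, -4.5]},
  {"slide": [0, 0, 0], "rotation": [-1.1, -4.6, -4.5]},
  {"slide": [0, 0, 0], "rotation": [0, 0, 0]},
  {"slide": [0, 0, 0], "rotation": [0, 0, 0]},
], fingers=1)

```text
time: 3.53
tool_pos: [0.4069, 0.3535, 0.2408]
tool_rot: [0.24, -0.124, 0.962, 0.03]
contact_force: [1.4, 0.2, 0.1]
gripper_width: 1.002
```

Run:
```python
from h import *
top=np.array([.4489,.3647,.1614]);tip=np.array([.5251,.3846,.0142])
Rt=axframe(top,tip)
need(Rt,top-0.09*Rt[:,2])
for n in ["wrist","scene"]:
    f=optics.grab_frame(n); cv2.imwrite(f"pics/{n}1.png",f["frame"])
    if n=="wrist":
        c=dict(K=f["camera_matrix"],R=f["R"],t=f["t"]);np.savez("w1.npz",**c)
        print(fproj(c,top),fproj(c,tip))
        for k in["screwdriver_mid","screwdriver_tip","screwdriver_beaker"]: print(k,[(np.round(p["uv"],1),round(p["score"],2)) for p in place_of(k,n)[:3]])
```

```text
t 3.53 pos [0.4069 0.3535 0.2408] F [1.4 0.2 0.1] w 1.002
rot needed (deg, tool) [-0.1 -0.1  0. ] | slide first, old axes [-0.9  0.2  0.6] | slide after rot [-0.9  0.2  0.6]
[253.47090764 192.77685575] [253.38693447 151.92932831]
screwdriver_mid [(array([252.5, 164.9]), 0.58), (array([108.3,  94.2]), 0.51)]
screwdriver_tip []
screwdriver_beaker [(array([20.6, 95.9]), 0.84), (array([249.7, 134.9]), 0.71)]
```

View pics/wrist1.png

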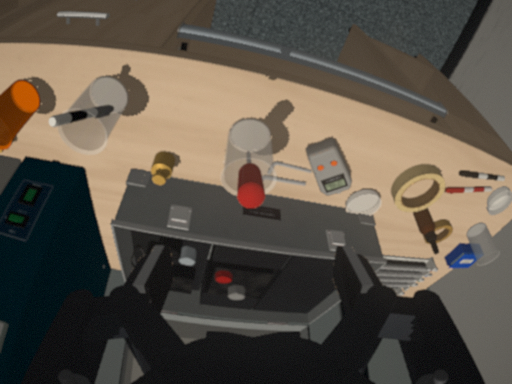

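View pics/scene1.png

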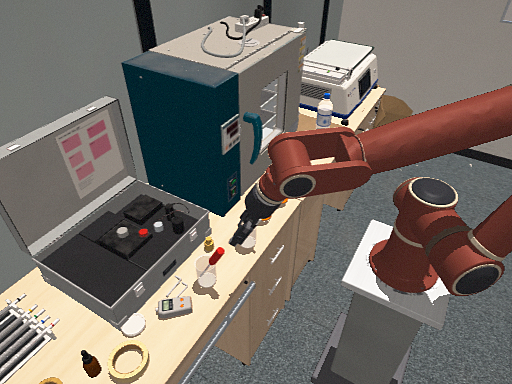

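Run:
```python
from h import *
a=cv2.imread("pics/wrist1.png"); cv2.imwrite("pics/w1c.png",cv2.resize(a[105:225,205:305],None,fx=5,fy=5,interpolation=cv2.INTER_CUBIC))
b,g,r=[a[...,i].astype(int) for i in range(3)]
m=(r>90)&(r>2.2*g)&(r>2.2*b); m[:, :230]=0;m[:,275:]=0;m[230:]=0
ys,xs=np.nonzero(m)
for y in range(ys.min(),ys.max()+1,4): print(y,xs[ys==y].min(),xs[ys==y].max())
```

```text
181 250 251
185 241 260
189 239 262
193 238 263
197 237 263
201 239 262
205 242 258
```

View pics/w1c.png

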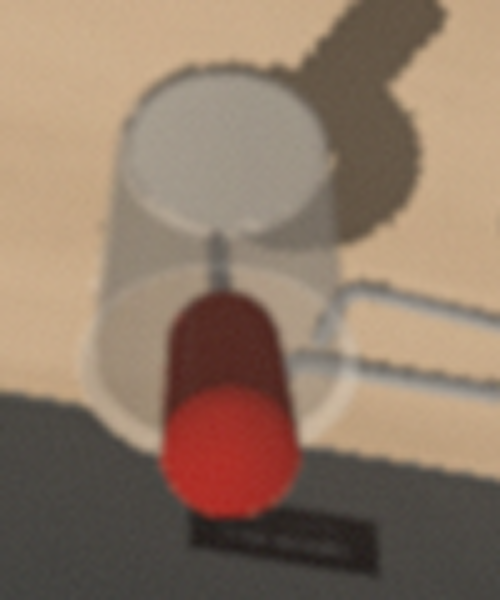

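jog_arm([
  {"slide": [-1.7, -2.4, 16], "rotation": [0, 0, 0]},
  {"slide": [0, 0, 24], "rotation": [0, 0, 0]},
  {"slide": [0, 0, 24], "rotation": [0, 0, 0]},
  {"slide": [0, 0, 24], "rotation": [0, 0, 0]},
  {"slide": [0, 0, 24], "rotation": [0, 0, 0]},
  {"slide": [0, 0, 16], "rotation": [0, 0, 0]},
  {"slide": [0, 0, 8], "rotation": [0, 0, 0]},
  {"slide": [0, 0, 0], "rotation": [0, 0, 0]},
  {"slide": [0, 0, 0], "rotation": [0, 0, 0]},
])

```text
time: 4.53
tool_pos: [0.4722, 0.3679, 0.1224]
tool_rot: [0.241, -0.124, 0.962, 0.03]
contact_force: [-0.5, -0.8, -0.3]
gripper_width: 1.001
```

Run:
```python
from h import *
f=optics.grab_frame("wrist"); cv2.imwrite("pics/w2.png",f["frame"])
f=optics.grab_frame("side"); cv2.imwrite("pics/s2.png",cv2.resize(f["frame"][180:310,180:330],None,fx=4,fy=4,interpolation=cv2.INTER_CUBIC))
print(state()["contact_force"])
```

```text
[0.39563214 0.12672392 0.79491287]
```

View pics/w2.png

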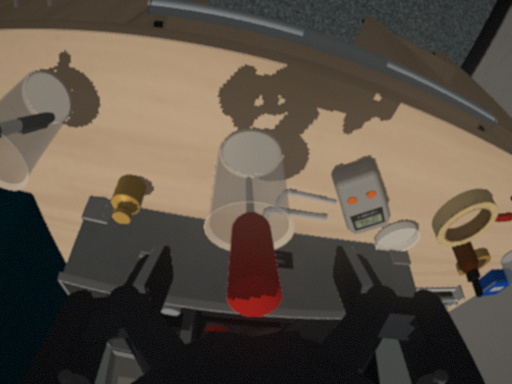

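View pics/s2.png

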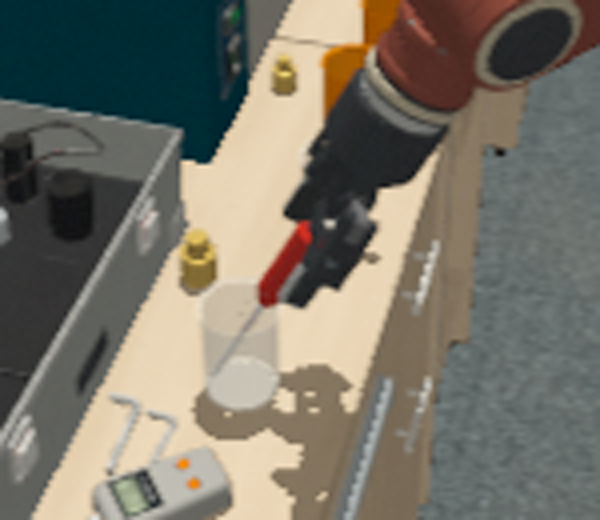

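jog_arm([
  {"slide": [0, 0, 0], "rotation": [0, 0, 0]},
  {"slide": [0, 0, 0], "rotation": [0, 0, 0]},
  {"slide": [0, 0, 0], "rotation": [0, 0, 0]},
  {"slide": [0, 0, 0], "rotation": [0, 0, 0]},
  {"slide": [0, 0, 0], "rotation": [0, 0, 0]},
  {"slide": [0, 0, 0], "rotation": [0, 0, 0]},
  {"slide": [0, 0, 0], "rotation": [0, 0, 0]},
  {"slide": [0, 0, 0], "rotation": [0, 0, 0]},
  {"slide": [0, 0, 0], "rotation": [0, 0, 0]},
  {"slide": [0, 0, 0], "rotation": [0, 0, 0]},
  {"slide": [0, 0, 0], "rotation": [0, 0, 0]},
  {"slide": [0, 0, 0], "rotation": [0, 0, 0]},
], fingers=0)

```text
time: 5.63
tool_pos: [0.4719, 0.3679, 0.1223]
tool_rot: [0.241, -0.124, 0.962, 0.03]
contact_force: [-1.3, -0.4, 0.5]
gripper_width: 0.269
```

jog_arm([
  {"slide": [0, 0, -4], "rotation": [0, 0, 0]},
  {"slide": [0, 0, -8], "rotation": [0, 0, 0]},
  {"slide": [0, 0, -12], "rotation": [0, 0, 0]},
  {"slide": [0, 0, -16], "rotation": [0, 0, 0]},
  {"slide": [0, 0, -16], "rotation": [0, 0, 0]},
  {"slide": [0, 0, -16], "rotation": [0, 0, 0]},
  {"slide": [0, 0, -16], "rotation": [0, 0, 0]},
  {"slide": [0, 0, -16], "rotation": [0, 0, 0]},
  {"slide": [0, 0, -16], "rotation": [0, 0, 0]},
  {"slide": [0, 0, -16], "rotation": [0, 0, 0]},
  {"slide": [0, 0, -8], "rotation": [0, 0, 0]},
  {"slide": [0, 0, 0], "rotation": [0, 0, 0]},
])

```text
time: 6.63
tool_pos: [0.4062, 0.3515, 0.2521]
tool_rot: [0.243, -0.124, 0.962, 0.031]
contact_force: [0.1, 0.3, -1.4]
gripper_width: 0.274
```

Run:
```python
from h import *
f=optics.grab_frame("wrist"); cv2.imwrite("pics/w3.png",f["frame"])
f=optics.grab_frame("side"); cv2.imwrite("pics/s3.png",cv2.resize(f["frame"][150:310,180:330],None,fx=3.7,fy=3.7,interpolation=cv2.INTER_CUBIC))
f=optics.grab_frame("scene"); cv2.imwrite("pics/c3.png",f["frame"])
print(state()["contact_force"], state()["gripper_width"],state()["tool_pos"],state()["joint_pos"])
```

```text
[ 0.0479294  -0.7585839  -0.70919902] 0.272105218334063 [0.40583434 0.35069671 0.2481205 ] [ 0.67525762 -0.45682298  2.07726238 -0.221499    1.07985449 -1.09198   ]
```

View pics/w3.png

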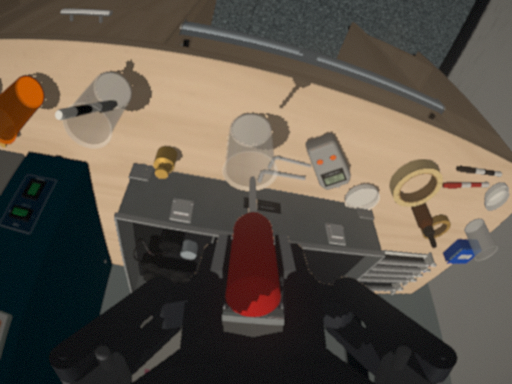

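View pics/s3.png

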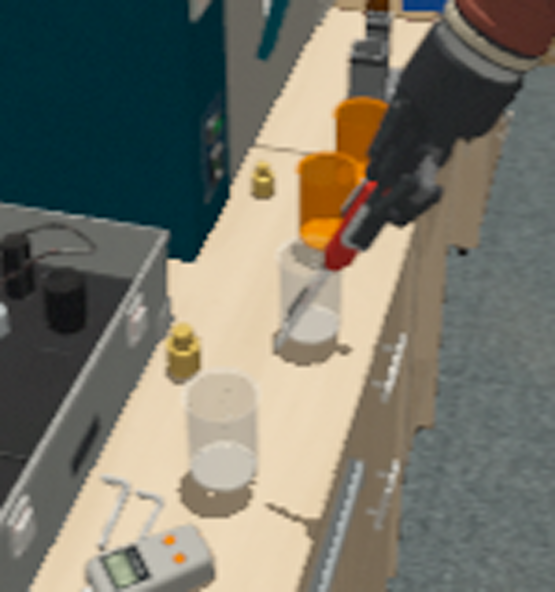

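Run:
```python
from h import *
Rt=np.diag([-1,1,-1.])
need(Rt,np.array([.42,-.17,.30]))
```

```text
t 6.78 pos [0.4058 0.3507 0.2481] F [ 0.  -0.8 -0.7] w 0.272
rot needed (deg, tool) [ 3.4 27.9 14.4] | slide first, old axes [  80.9 -507.4 -100. ] | slide after rot [ -14.2 -520.7  -51.9]
```

jog_arm([
  {"slide": [0, 0, -15], "rotation": [0.7, 5.6, 2.9]},
  {"slide": [0, 0, -15], "rotation": [0.7, 5.6, 2.9]},
  {"slide": [0, 0, -15], "rotation": [0.7, 5.6, 2.9]},
  {"slide": [0, 0, -10], "rotation": [0.7, 5.6, 2.9]},
  {"slide": [0, 0, -10], "rotation": [0.6, 5.5, 2.8]},
  {"slide": [0, -20, -5], "rotation": [0, 0, 0]},
  {"slide": [0, -35, 0], "rotation": [0, 0, 0]},
  {"slide": [0, -35, 0], "rotation": [0, 0, 0]},
  {"slide": [0, -35, 0], "rotation": [0, 0, 0]},
  {"slide": [0, -35, 0], "rotation": [0, 0, 0]},
  {"slide": [0, -35, 0], "rotation": [0, 0, 0]},
  {"slide": [0, -35, 0], "rotation": [0, 0, 0]},
  {"slide": [0, -35, 0], "rotation": [0, 0, 0]},
  {"slide": [0, -35, 0], "rotation": [0, 0, 0]},
  {"slide": [0, -35, 0], "rotation": [0, 0, 0]},
  {"slide": [0, -35, 0], "rotation": [0, 0, 0]},
  {"slide": [0, -35, 0], "rotation": [0, 0, 0]},
  {"slide": [0, -35, 0], "rotation": [0, 0, 0]},
  {"slide": [0, -35, 0], "rotation": [0, 0, 0]},
  {"slide": [0, -35, 0], "rotation": [0, 0, 0]},
])

```text
time: 8.45
tool_pos: [0.3862, -0.1654, 0.3134]
tool_rot: [-0.0, 0.0, 1.0, 0.001]
contact_force: [0.7, -0.5, -1.6]
gripper_width: 0.273
```

Run:
```python
from h import *
Rt=np.diag([-1,1,-1.])
need(Rt,np.array([.42,-.17,.30])); print(state()["joint_vel"].round(2))
f=optics.grab_frame("wrist"); cv2.imwrite("pics/w4.png",f["frame"])
c=dict(K=f["camera_matrix"],R=f["R"],t=f["t"]);np.savez("w4.npz",**c)
for k,z in dict(organiser=0,wide_mouth=.09,narrow_mouth=.09,wide_floor=.007,narrow_floor=.007).items():
    print(k,[(np.round(p["uv"],1),round(p["score"],2),onplane(*fray(c,p["uv"]),z).round(4)) for p in place_of(k,"wrist")[:3]])
```

```text
t 8.45 pos [ 0.3862 -0.1654  0.3134] F [ 0.7 -0.5 -1.6] w 0.273
rot needed (deg, tool) [ 0.1 -0.  -0. ] | slide first, old axes [-33.8  -4.6  13.4] | slide after rot [-33.8  -4.6  13.4]
[-0.88  0.43 -0.28  0.   -0.14 -0.87]
organiser [(array([193.7, 218.5]), 0.89, array([ 0.514, -0.266,  0.   ])), (array([454.2, 245. ]), 0.35, array([ 0.5875,  0.2647, -0.    ]))]
wide_mouth [(array([213.6, 242.6]), 0.7, array([ 0.5099, -0.2205,  0.09  ]))]
narrow_mouth [(array([160.7, 244.3]), 0.84, array([ 0.5151, -0.2997,  0.09  ]))]
wide_floor [(array([219.9, 223.7]), 0.86, array([ 0.52  , -0.2202,  0.007 ]))]
narrow_floor [(array([170.2, 223.6]), 0.66, array([ 0.5212, -0.307 ,  0.007 ]))]
```

View pics/w4.png

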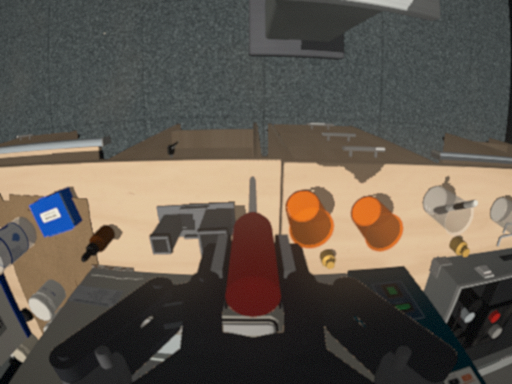

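jog_arm([
  {"slide": [-10, -10, 0], "rotation": [0, 0, 0]},
  {"slide": [-10, 0, 0], "rotation": [0, 0, 0]},
  {"slide": [0, 0, 0], "rotation": [0, 0, 0]},
  {"slide": [0, 0, 0], "rotation": [0, 0, 0]},
])

```text
time: 9.08
tool_pos: [0.4072, -0.1723, 0.3146]
tool_rot: [0.0, -0.001, 1.0, 0.001]
contact_force: [-0.2, -0.3, -0.4]
gripper_width: 0.272
```

Run:
```python
from h import *
print(state()["tool_pos"],state()["joint_vel"].round(2))
f=optics.grab_frame("wrist"); a=f["frame"];cv2.imwrite("pics/w5.png",a)
c=dict(K=f["camera_matrix"],R=f["R"],t=f["t"]);np.savez("w5.npz",**c)
for k,z in dict(organiser=0,wide_mouth=.09,narrow_mouth=.09,wide_floor=.007,narrow_floor=.007).items():
    print(k,[(np.round(p["uv"],1),round(p["score"],2),onplane(*fray(c,p["uv"]),z).round(4)) for p in place_of(k,"wrist")[:3]])
cv2.imwrite("pics/w5c.png",cv2.resize(a[185:285,130:260],None,fx=6,fy=6,interpolation=cv2.INTER_CUBIC))
```

```text
[ 0.40715635 -0.17226665  0.31459608] [-0.01 -0.02  0.01 -0.    0.   -0.  ]
organiser [(array([200.1, 206.9]), 0.95, array([ 0.5143, -0.2602,  0.    ]))]
wide_mouth [(array([218.7, 234.1]), 0.87, array([ 0.518 , -0.2193,  0.09  ])), (array([108. , 224.7]), 0.41, array([ 0.5082, -0.3887,  0.09  ]))]
narrow_mouth [(array([162. , 230.5]), 0.56, array([ 0.5143, -0.3017,  0.09  ])), (array([253.1, 176.5]), 0.34, array([ 0.4339, -0.1714,  0.09  ]))]
wide_floor []
narrow_floor [(array([175.1, 210.4]), 0.92, array([ 0.5183, -0.3026,  0.007 ]))]
```

View pics/w5c.png

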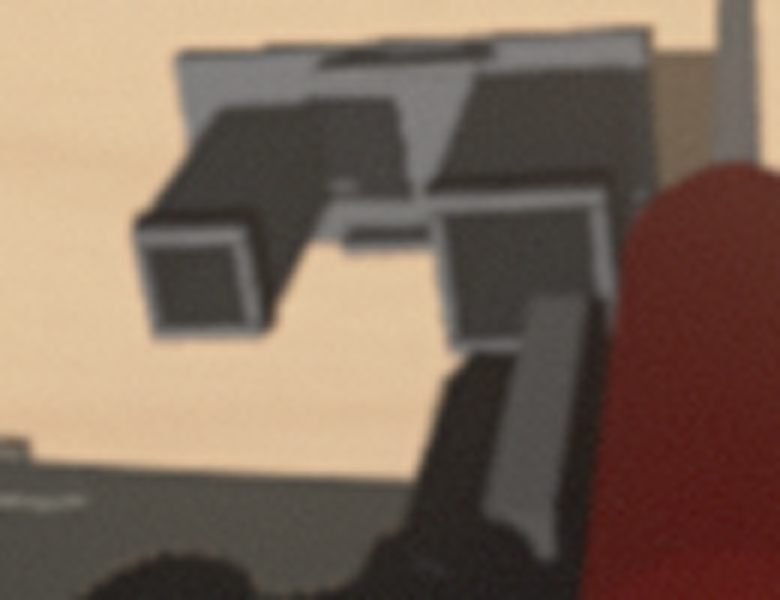

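```bash
cat > org.py <<'E'
from h import *
from scipy.optimize import least_squares
c=np.load("w5.npz")
pts=[((430,196),(-21,19,90)),((608,185),(-21,61,90)),((455,350),(21,19,90)),
((133,230),(-15,-55,90)),((248,222),(-15,-25,90)),((155,337),(15,-55,90)),((268,330),(15,-25,90)),((178,54),(-30,-67,7)),((652,30),(-30,67,7))]
uv=np.array([(130+(p[0]+.5)/6-.5,185+(p[1]+.5)/6-.5) for p,_ in pts]);X=np.array([q for _,q in pts])/1000
def W(p):
    co,s=np.cos(p[2]),np.sin(p[2]);return X@np.array([[co,-s,0],[s,co,0],[0,0,1]]).T+[p[0],p[1],0]
f=lambda p:(np.array([fproj(c,x) for x in W(p)])-uv).ravel()
r=least_squares(f,[.515,-.26,0],loss='soft_l1');print(r.x,np.degrees(r.x[2]));print(r.fun.reshape(-1,2).round(1))
R=np.array([[np.cos(r.x[2]),-np.sin(r.x[2])],[np.sin(r.x[2]),np.cos(r.x[2])]])
for n,y in(("wide",.04),("narrow",-.04)):print(n,r.x[:2]+R@[0,y])
E
python3 org.py
```

```text
[ 0.51369389 -0.260223    0.057776  ] 3.3103212403178315
[[-0.1 -0.4]
 [ 0.6  0.1]
 [-0.6  0.5]
 [-0.2 -0.5]
 [ 0.4  0.3]
 [-0.   0.1]
 [ 0.4  1. ]
 [-0.7 -0.4]
 [-0.1 -0.5]]
wide [ 0.51138414 -0.22028974]
narrow [ 0.51600365 -0.30015625]
```

Run:
```python
from h import *
c=np.load("w5.npz");a=cv2.imread("pics/w5.png")
cv2.imwrite("pics/w5t.png",cv2.resize(a[160:220,230:280],None,fx=9,fy=9,interpolation=cv2.INTER_CUBIC))
R=np.diag([-1,1,-1.]);P=np.array([.40716,-.17227,.3146])
for z in(.08,.126): print(fproj(c,P+R@[0,0,z]))
```

```text
[252.70618088 196.22328394]
[252.6182931  179.27059762]
```

View pics/w5t.png

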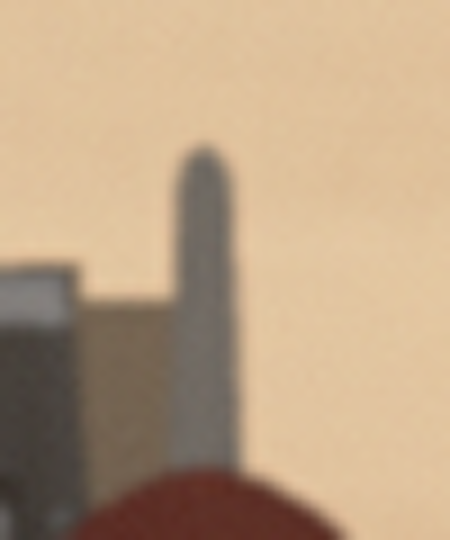

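jog_arm([
  {"slide": [-12, -6, 0], "rotation": [0, 0, 0]},
  {"slide": [-23, -10.5, 0], "rotation": [0, 0, 0]},
  {"slide": [-23, -10.5, 0], "rotation": [0, 0, 0]},
  {"slide": [-23, -10.5, 0], "rotation": [0, 0, 0]},
  {"slide": [-23, -10.5, 0], "rotation": [0, 0, 0]},
  {"slide": [0, 0, 0], "rotation": [0, 0, 0]},
  {"slide": [0, 0, 20], "rotation": [0, 0, 0]},
  {"slide": [0, 0, 30], "rotation": [0, 0, 0]},
  {"slide": [0, 0, 20], "rotation": [0, 0, 0]},
  {"slide": [0, 0, 0], "rotation": [0, 0, 0]},
  {"slide": [0, 0, 0], "rotation": [0, 0, 0]},
])

```text
time: 10.3
tool_pos: [0.5099, -0.2208, 0.2439]
tool_rot: [-0.001, -0.0, 1.0, 0.001]
contact_force: [-0.8, -0.6, -0.0]
gripper_width: 0.269
```

Run:
```python
from h import *
need(np.diag([-1,1,-1.]),np.array([.5114,-.2203,.137]))
f=optics.grab_frame("wrist"); a=f["frame"];cv2.imwrite("pics/w6.png",cv2.resize(a[130:330,150:350],None,fx=3,fy=3,interpolation=cv2.INTER_CUBIC))
```

```text
t 10.3 pos [ 0.5099 -0.2208  0.2439] F [-0.8 -0.6 -0. ] w 0.269
rot needed (deg, tool) [ 0.1 -0.1  0. ] | slide first, old axes [ -1.6   0.2 106.9] | slide after rot [ -1.5   0.5 106.9]
```

View pics/w6.png

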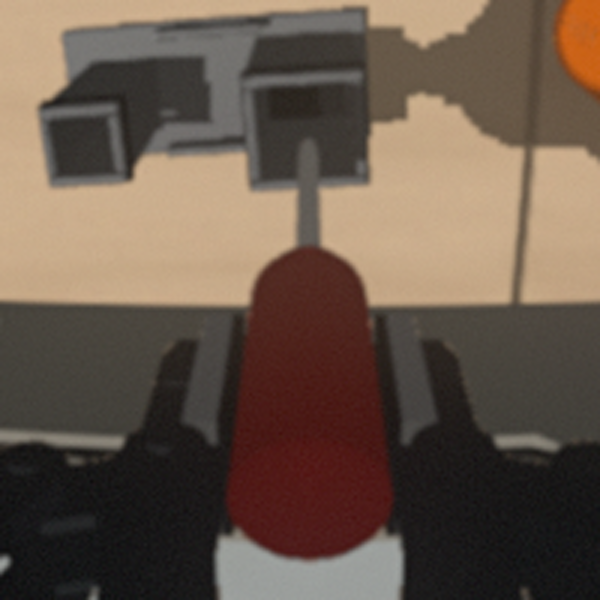

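jog_arm([
  {"slide": [-1.5, 0.3, 10], "rotation": [0, 0, 0]},
  {"slide": [0, 0, 15], "rotation": [0, 0, 0]},
  {"slide": [0, 0, 15], "rotation": [0, 0, 0]},
  {"slide": [0, 0, 15], "rotation": [0, 0, 0]},
  {"slide": [0, 0, 15], "rotation": [0, 0, 0]},
  {"slide": [0, 0, 15], "rotation": [0, 0, 0]},
  {"slide": [0, 0, 10], "rotation": [0, 0, 0]},
  {"slide": [0, 0, 5], "rotation": [0, 0, 0]},
  {"slide": [0, 0, 3], "rotation": [0, 0, 0]},
  {"slide": [0, 0, 0], "rotation": [0, 0, 0]},
  {"slide": [0, 0, 0], "rotation": [0, 0, 0]},
])

```text
time: 11.27
tool_pos: [0.5131, -0.2212, 0.1429]
tool_rot: [0.001, -0.0, 1.0, 0.0]
contact_force: [0.1, 0.1, -0.6]
gripper_width: 0.275
```

jog_arm([
  {"slide": [0, 0, 3], "rotation": [0, 0, 0]},
  {"slide": [0, 0, 0], "rotation": [0, 0, 0]},
  {"slide": [0, 0, 0], "rotation": [0, 0, 0]},
], fingers=0.27)

```text
time: 11.52
tool_pos: [0.5127, -0.221, 0.1392]
tool_rot: [0.001, -0.0, 1.0, 0.0]
contact_force: [-0.0, 0.6, -0.3]
gripper_width: 0.272
```

jog_arm([
  {"slide": [0, 0, 0], "rotation": [0, 0, 0]},
  {"slide": [0, 0, 0], "rotation": [0, 0, 0]},
  {"slide": [0, 0, 0], "rotation": [0, 0, 0]},
  {"slide": [0, 0, 0], "rotation": [0, 0, 0]},
  {"slide": [0, 0, 0], "rotation": [0, 0, 0]},
  {"slide": [0, 0, 0], "rotation": [0, 0, 0]},
  {"slide": [0, 0, 0], "rotation": [0, 0, 0]},
  {"slide": [0, 0, 0], "rotation": [0, 0, 0]},
], fingers=0.9)

```text
time: 12.18
tool_pos: [0.5126, -0.2209, 0.1389]
tool_rot: [0.001, -0.0, 1.0, 0.001]
contact_force: [0.3, 0.5, 0.1]
gripper_width: 0.897
```

Run:
```python
from h import *
print(state()["tool_pos"],state()["gripper_width"],state()["contact_force"])
f=optics.grab_frame("wrist"); a=f["frame"];cv2.imwrite("pics/w7.png",a)
f=optics.grab_frame("scene"); a=f["frame"];cv2.imwrite("pics/c7.png",cv2.resize(a[90:250,230:380],None,fx=3.7,fy=3.7,interpolation=cv2.INTER_CUBIC))
```

```text
[ 0.51257456 -0.220863    0.13891911] 0.8972338880554911 [0.33309303 0.5347959  0.10810626]
```

View pics/w7.png

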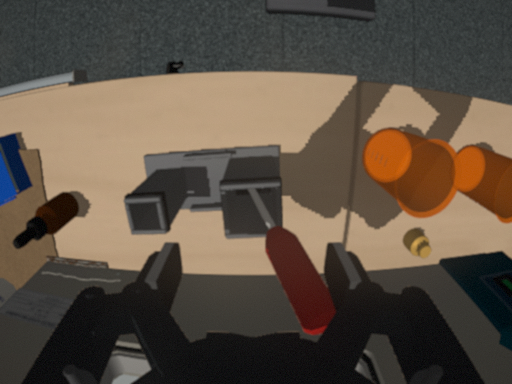

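View pics/c7.png

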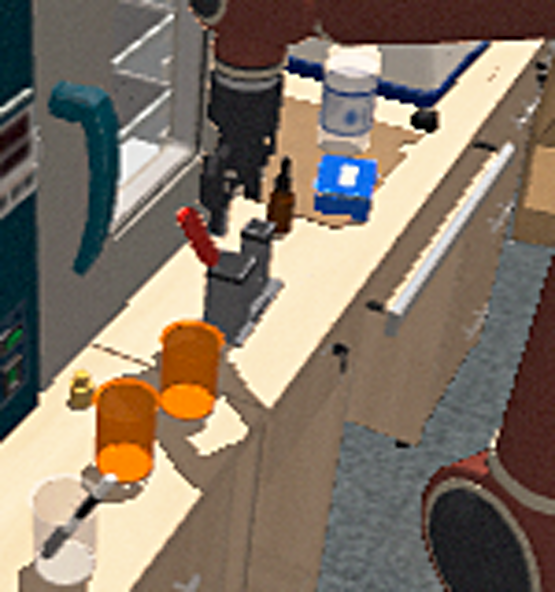

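jog_arm([
  {"slide": [0, 8, 0], "rotation": [0, 0, 0]},
  {"slide": [0, 0, -8], "rotation": [0, 0, 0]},
  {"slide": [0, 0, -12], "rotation": [0, 0, 0]},
  {"slide": [0, 0, -16], "rotation": [0, 0, 0]},
  {"slide": [0, 0, -20], "rotation": [0, 0, 0]},
  {"slide": [0, 0, -20], "rotation": [0, 0, 0]},
  {"slide": [0, 0, -20], "rotation": [0, 0, 0]},
  {"slide": [0, 0, -20], "rotation": [0, 0, 0]},
  {"slide": [10, 0, -20], "rotation": [0, 0, 0]},
  {"slide": [20, 0, 0], "rotation": [0, 0, 0]},
  {"slide": [20, 0, 0], "rotation": [0, 0, 0]},
  {"slide": [20, 0, 0], "rotation": [0, 0, 0]},
  {"slide": [20, 0, 0], "rotation": [0, 0, 0]},
  {"slide": [10, 0, 0], "rotation": [0, 0, 0]},
  {"slide": [0, 0, 0], "rotation": [0, 0, 0]},
], fingers=1)

```text
time: 13.53
tool_pos: [0.4115, -0.2133, 0.2762]
tool_rot: [0.002, 0.0, 1.0, -0.0]
contact_force: [0.8, 0.7, -0.2]
gripper_width: 0.997
```

Run:
```python
from h import *
top=np.array([.4372,.1636,.1164]);tip=np.array([.4975,.1782,.011])
Rt=axframe(top,tip);print(Rt.round(3), np.linalg.norm(top-tip))
need(Rt,top-0.09*Rt[:,2])
f=optics.grab_frame("wrist"); a=f["frame"];cv2.imwrite("pics/w8.png",a)
np.savez("w8.npz",K=f["camera_matrix"],R=f["R"],t=f["t"])
f=optics.grab_frame("side"); a=f["frame"];cv2.imwrite("pics/s8.png",cv2.resize(a[110:260,200:340],None,fx=4,fy=4,interpolation=cv2.INTER_CUBIC))
```

```text
[[-0.838 -0.235  0.493]
 [-0.203  0.972  0.119]
 [-0.507 -0.    -0.862]] 0.12230457881861988
t 13.53 pos [ 0.4115 -0.2133  0.2762] F [ 0.8  0.7 -0.2] w 0.997
rot needed (deg, tool) [ -3.7 -30.2 -13.3] | slide first, old axes [ 19.2 366.1  82. ] | slide after rot [-16.8 360.2 105.4]
```

View pics/w8.png

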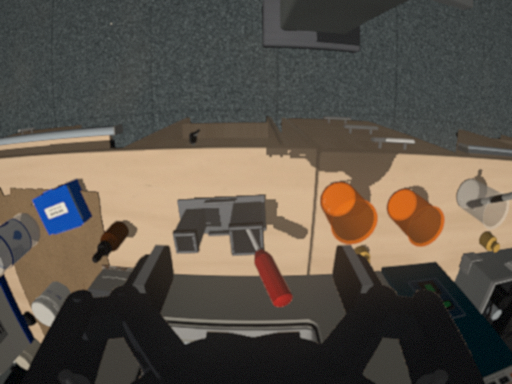

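View pics/s8.png

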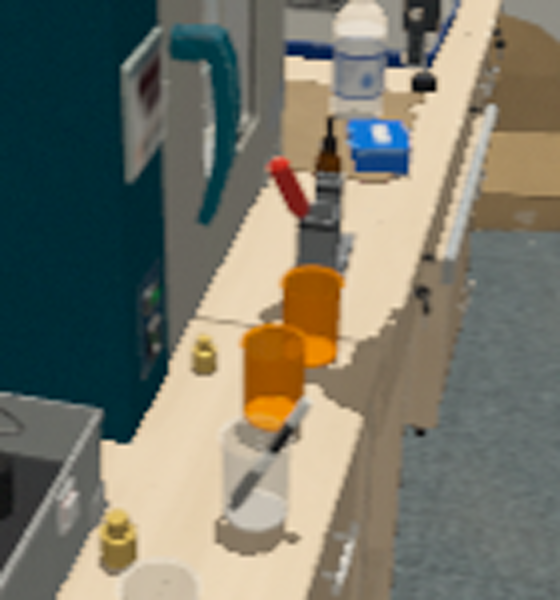

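jog_arm([
  {"slide": [2, 16, 0], "rotation": [0, 0, 0]},
  {"slide": [2, 35, 0], "rotation": [0, 0, 0]},
  {"slide": [2, 35, 0], "rotation": [0, 0, 0]},
  {"slide": [2, 35, 0], "rotation": [0, 0, 0]},
  {"slide": [2, 35, 0], "rotation": [0, 0, 0]},
  {"slide": [2, 35, 0], "rotation": [0, 0, 0]},
  {"slide": [2, 35, 0], "rotation": [0, 0, 0]},
  {"slide": [2, 35, 0], "rotation": [0, 0, 0]},
  {"slide": [2, 35, 0], "rotation": [0, 0, 0]},
  {"slide": [1, 35, 0], "rotation": [0, 0, 0]},
  {"slide": [0, 35, 0], "rotation": [0, 0, 0]},
  {"slide": [0, 0, 20], "rotation": [0, 0, 0]},
  {"slide": [0, 0, 30], "rotation": [0, 0, 0]},
  {"slide": [0, 0, 30], "rotation": [0, 0, 0]},
  {"slide": [0, 0, 0], "rotation": [-0.7, -6, -2.7]},
  {"slide": [0, 0, 0], "rotation": [-0.7, -6, -2.7]},
  {"slide": [0, 0, 0], "rotation": [-0.8, -6.1, -2.7]},
  {"slide": [0, 0, 0], "rotation": [-0.7, -6, -2.6]},
  {"slide": [0, 0, 0], "rotation": [-0.8, -6.1, -2.6]},
  {"slide": [0, 0, 0], "rotation": [0, 0, 0]},
])

```text
time: 15.3
tool_pos: [0.3909, 0.153, 0.1923]
tool_rot: [0.261, -0.115, 0.958, 0.033]
contact_force: [-0.4, -0.1, -1.1]
gripper_width: 1.002
```

jog_arm([
  {"slide": [0, 0, 0], "rotation": [0, 0, 0]},
  {"slide": [0, 0, 0], "rotation": [0, 0, 0]},
])

```text
time: 15.47
tool_pos: [0.394, 0.1533, 0.1967]
tool_rot: [0.26, -0.114, 0.958, 0.033]
contact_force: [0.7, 0.0, -0.2]
gripper_width: 1.001
```

Run:
```python
from h import *
top=np.array([.4372,.1636,.1164]);tip=np.array([.4975,.1782,.011])
Rt=axframe(top,tip)
need(Rt,top-0.09*Rt[:,2])
f=optics.grab_frame("wrist"); a=f["frame"];cv2.imwrite("pics/w9.png",a)
c=dict(K=f["camera_matrix"],R=f["R"],t=f["t"]);np.savez("w9.npz",**c)
print(fproj(c,top),fproj(c,tip))
for k in["marker_mid","marker_cap_end","marker_beaker"]: print(k,[(np.round(p["uv"],1),round(p["score"],2)) for p in place_of(k,"wrist")[:3]])
cv2.imwrite("pics/w9c.png",cv2.resize(a[105:235,195:315],None,fx=5,fy=4.6,interpolation=cv2.INTER_CUBIC))
```

```text
t 15.47 pos [0.394  0.1533 0.1967] F [ 0.7  0.  -0.2] w 1.001
rot needed (deg, tool) [ 0.2 -0.1 -0.1] | slide first, old axes [ 2.5 -0.2  1.7] | slide after rot [ 2.5 -0.2  1.7]
[252.40424646 188.43056062] [252.13659205 156.25183902]
marker_mid [(array([255.1, 172.2]), 0.83)]
marker_cap_end []
marker_beaker [(array([253.3, 143.1]), 0.89)]
```

View pics/w9.png

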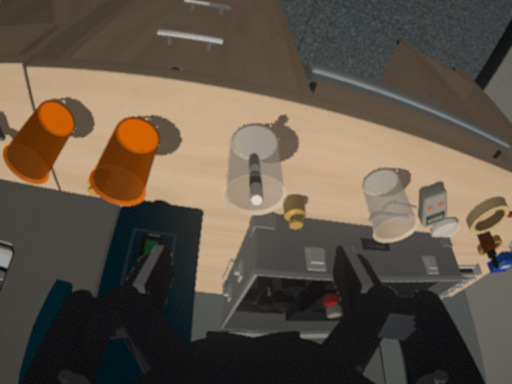

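View pics/w9c.png

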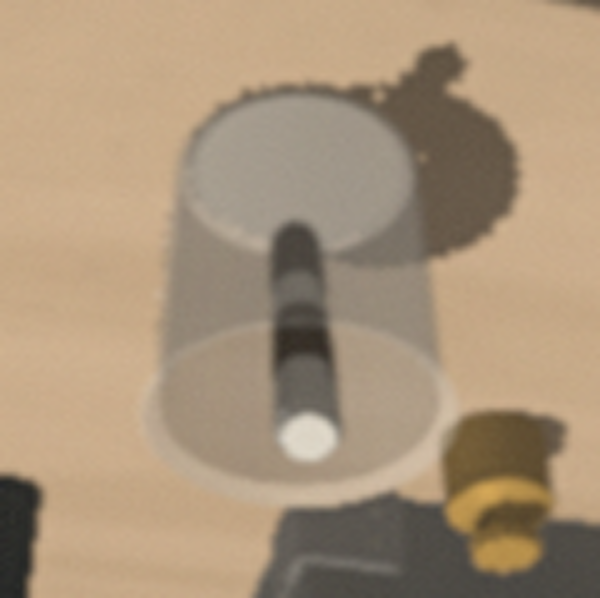

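Run:
```python
from h import *
from scipy.optimize import brentq
c=np.load("w9.npz");cc=cals()
for v in(155,157,159):
  tip=onplane(*fray(c,(254.4,v)),.005)
  o,d=fray(c,(256.4,200))
  for br in((.1,.24),(.24,.5)):
    try:
      s=brentq(lambda s:np.linalg.norm(o+s*d-tip)-.136,*br);T=o+s*d
      print(v,tip.round(4),T.round(4),"tilt",np.degrees(np.arccos((T-tip)[2]/.136)).round(1),pproj(cc["scene"],T),pproj(cc["side"],T))
    except ValueError as e: pass
print(onplane(*fray(c,(254.6,105+440/4.6)),.1))
```

```text
[0.47289624 0.17449335 0.1       ]
```

```bash
python3 - <<'E'
from h import *
c=np.load("w9.npz");cc=cals()
print(tri([ray(cc["scene"],(260.3,220)),ray(cc["side"],(276.5,211.5)),fray(c,(256.4,200))]))
o,d=fray(c,(256.4,200));tip=onplane(*fray(c,(254.4,157)),.005);print(o,tip,pproj(cc["scene"],tip),pproj(cc["side"],tip))
for s in np.arange(.16,.26,.01):
    T=o+s*d;print(s.round(3),T.round(4),np.linalg.norm(T-tip).round(4),np.degrees(np.arccos((T-tip)[2]/np.linalg.norm(T-tip))).round(1),pproj(cc["scene"],T).round(1),pproj(cc["side"],T).round(1))
E
python3 - <<'E'
import cv2
a=cv2.imread("pics/scene0.png");b=cv2.imread("pics/side0.png")
import numpy as np
cv2.imwrite("pics/mk.png",np.hstack([cv2.resize(a[205:265,230:280],None,fx=8,fy=8,interpolation=cv2.INTER_CUBIC),cv2.resize(b[200:260,245:295],None,fx=8,fy=8,interpolation=cv2.INTER_CUBIC)]))
E
```

```text
(array([0.43658171, 0.16882223, 0.1232671 ]), [0.0019150414399736592, 0.0030233501036236866, 0.0043661210937945534])
[0.25413794 0.11871098 0.27819565] [0.50355743 0.18261404 0.005     ] [240.19486616 239.87065215] [256.08012098 236.87596508]
0.16 [0.3754 0.1506 0.1788] 0.2183 37.2 [280.5 210.2] [296.2 196.6]
0.17 [0.383  0.1526 0.1726] 0.2086 36.6 [277.9 211.2] [293.7 198.2]
0.18 [0.3905 0.1546 0.1664] 0.199 35.8 [275.3 212.2] [291.2 199.7]
0.19 [0.3981 0.1566 0.1602] 0.1894 35.0 [272.8 213.2] [288.8 201.3]
0.2 [0.4057 0.1586 0.1539] 0.1798 34.1 [270.2 214.2] [286.3 202.8]
0.21 [0.4133 0.1606 0.1477] 0.1703 33.1 [267.7 215.2] [283.9 204.3]
0.22 [0.4209 0.1626 0.1415] 0.1609 31.9 [265.2 216.1] [281.5 205.9]
0.23 [0.4284 0.1646 0.1353] 0.1515 30.7 [262.8 217.1] [279.1 207.4]
0.24 [0.436  0.1666 0.1291] 0.1422 29.2 [260.3 218. ] [276.7 208.9]
0.25 [0.4436 0.1686 0.1229] 0.133 27.6 [257.9 218.9] [274.3 210.4]
```

View pics/mk.png

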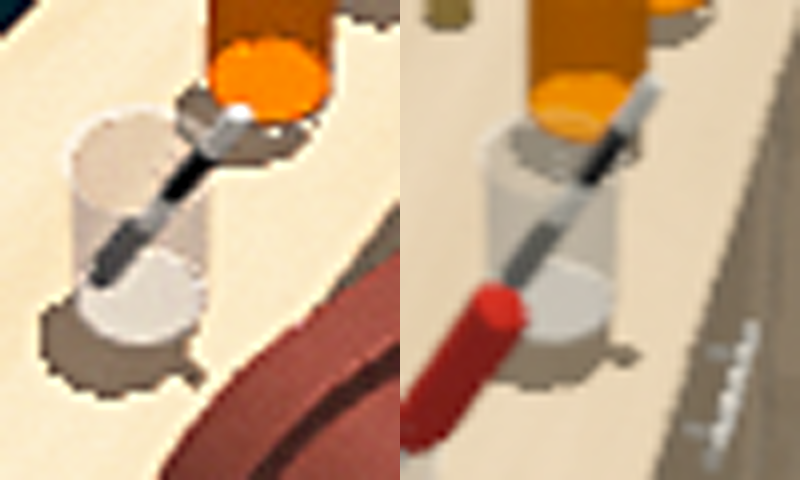

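Run:
```python
from h import *
top=np.array([.4402,.1676,.1258]);tip=np.array([.5036,.1826,.005])
Rt=axframe(top,tip)
need(Rt,top-0.05*Rt[:,2]); need(Rt,top+.031*Rt[:,2]); print(top+.031*Rt[:,2])
```

```text
t 15.67 pos [0.3941 0.1532 0.196 ] F [0.  0.1 0.2] w 0.999
rot needed (deg, tool) [0.3 2.  0.2] | slide first, old axes [-7.9  3.1 35. ] | slide after rot [-9.1  3.3 34.7]
t 15.67 pos [0.3941 0.1532 0.196 ] F [0.  0.1 0.2] w 0.999
rot needed (deg, tool) [0.3 2.  0.2] | slide first, old axes [ -5.1   2.6 115.9] | slide after rot [ -9.1   3.3 115.7]
[0.45451999 0.17098801 0.09851522]
```

jog_arm([
  {"slide": [0, 0, 0], "rotation": [0.3, 2, 0.2]},
  {"slide": [-4.5, 1.6, 15], "rotation": [0, 0, 0]},
  {"slide": [-4.5, 1.6, 20], "rotation": [0, 0, 0]},
  {"slide": [0, 0, 20], "rotation": [0, 0, 0]},
  {"slide": [0, 0, 20], "rotation": [0, 0, 0]},
  {"slide": [0, 0, 0], "rotation": [0, 0, 0]},
  {"slide": [0, 0, 0], "rotation": [0, 0, 0]},
])

```text
time: 16.25
tool_pos: [0.4345, 0.1662, 0.132]
tool_rot: [0.242, -0.113, 0.963, 0.029]
contact_force: [-0.5, -0.5, -0.9]
gripper_width: 0.999
```

Run:
```python
from h import *
top=np.array([.4402,.1676,.1258]);tip=np.array([.5036,.1826,.005])
Rt=axframe(top,tip)
need(Rt,top+.031*Rt[:,2])
f=optics.grab_frame("wrist"); a=f["frame"];cv2.imwrite("pics/w10.png",cv2.resize(a[100:340,120:400],None,fx=2.5,fy=2.5,interpolation=cv2.INTER_CUBIC))
c=dict(K=f["camera_matrix"],R=f["R"],t=f["t"]);print(fproj(c,top),fproj(c,tip))
f=optics.grab_frame("side"); cv2.imwrite("pics/s10.png",cv2.resize(f["frame"][130:290,180:330],None,fx=3.7,fy=3.7,interpolation=cv2.INTER_CUBIC))
```

```text
t 16.25 pos [0.4345 0.1662 0.132 ] F [-0.5 -0.5 -0.9] w 0.999
rot needed (deg, tool) [ 0.1 -0.2  0.1] | slide first, old axes [-2.3  0.  39.2] | slide after rot [-2.2  0.1 39.2]
[253.26520007 242.52272219] [252.87315617 175.91192873]
```

View pics/w10.png

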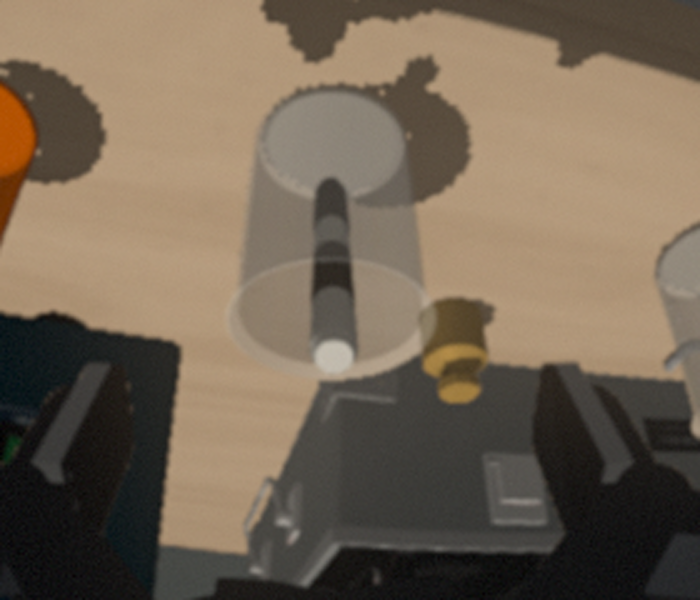

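View pics/s10.png

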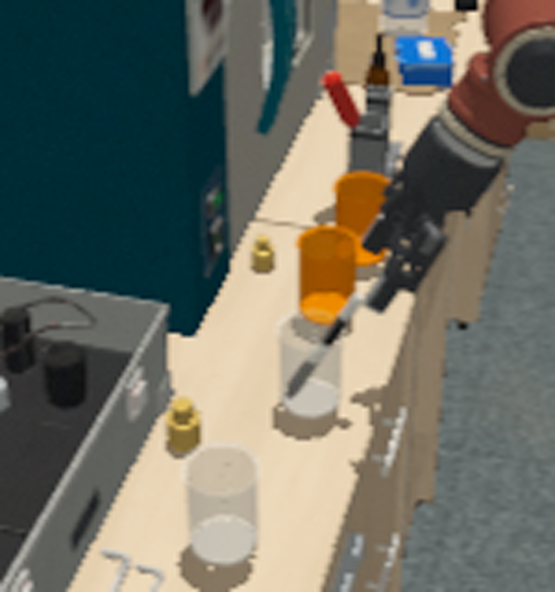

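jog_arm([
  {"slide": [-2, 0, 12], "rotation": [0, 0, 0]},
  {"slide": [0, 0, 15], "rotation": [0, 0, 0]},
  {"slide": [0, 0, 12], "rotation": [0, 0, 0]},
  {"slide": [0, 0, 0], "rotation": [0, 0, 0]},
  {"slide": [0, 0, 0], "rotation": [0, 0, 0]},
])

```text
time: 16.77
tool_pos: [0.455, 0.171, 0.1011]
tool_rot: [0.244, -0.113, 0.963, 0.029]
contact_force: [-0.3, 0.2, -0.7]
gripper_width: 0.998
```

jog_arm([
  {"slide": [0, 0, 0], "rotation": [0, 0, 0]},
  {"slide": [0, 0, 0], "rotation": [0, 0, 0]},
  {"slide": [0, 0, 0], "rotation": [0, 0, 0]},
  {"slide": [0, 0, 0], "rotation": [0, 0, 0]},
  {"slide": [0, 0, 0], "rotation": [0, 0, 0]},
  {"slide": [0, 0, 0], "rotation": [0, 0, 0]},
  {"slide": [0, 0, 0], "rotation": [0, 0, 0]},
  {"slide": [0, 0, 0], "rotation": [0, 0, 0]},
  {"slide": [0, 0, 0], "rotation": [0, 0, 0]},
  {"slide": [0, 0, 0], "rotation": [0, 0, 0]},
  {"slide": [0, 0, 0], "rotation": [0, 0, 0]},
  {"slide": [0, 0, 0], "rotation": [0, 0, 0]},
  {"slide": [0, 0, 0], "rotation": [0, 0, 0]},
  {"slide": [0, 0, 0], "rotation": [0, 0, 0]},
], fingers=0)

```text
time: 17.93
tool_pos: [0.4549, 0.171, 0.1004]
tool_rot: [0.244, -0.113, 0.963, 0.029]
contact_force: [-0.4, -0.5, 2.8]
gripper_width: 0.112
```

Run:
```python
from h import *
print(state()["tool_pos"],state()["gripper_width"],state()["contact_force"])
f=optics.grab_frame("wrist"); a=f["frame"];cv2.imwrite("pics/w11.png",cv2.resize(a[100:340,120:400],None,fx=2.5,fy=2.5,interpolation=cv2.INTER_CUBIC))
```

```text
[0.45488037 0.17098499 0.10037373] 0.11184419561208175 [-0.40682888 -0.48330354  2.794548  ]
```

View pics/w11.png

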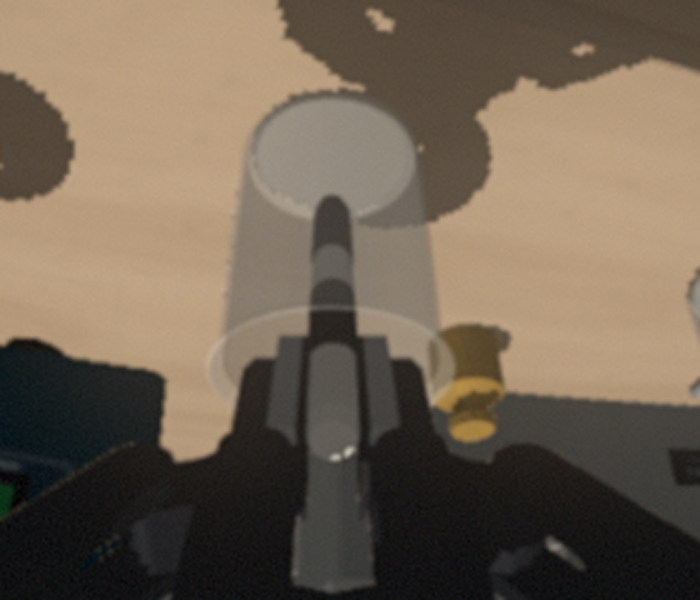

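jog_arm([
  {"slide": [0, 0, -4], "rotation": [0, 0, 0]},
  {"slide": [0, 0, -8], "rotation": [0, 0, 0]},
  {"slide": [0, 0, -12], "rotation": [0, 0, 0]},
  {"slide": [0, 0, -16], "rotation": [0, 0, 0]},
  {"slide": [0, 0, -16], "rotation": [0, 0, 0]},
  {"slide": [0, 0, -16], "rotation": [0, 0, 0]},
  {"slide": [0, 0, -16], "rotation": [0, 0, 0]},
  {"slide": [0, 0, -16], "rotation": [0, 0, 0]},
  {"slide": [0, 0, -16], "rotation": [0, 0, 0]},
  {"slide": [0, 0, -12], "rotation": [0, 0, 0]},
  {"slide": [0, 0, -8], "rotation": [0, 0, 0]},
  {"slide": [0, 0, 0], "rotation": [0, 0, 0]},
])

```text
time: 18.98
tool_pos: [0.3901, 0.1555, 0.2253]
tool_rot: [0.246, -0.113, 0.962, 0.029]
contact_force: [-0.5, -0.2, 0.2]
gripper_width: 0.115
```

Run:
```python
from h import *
need(np.diag([-1,1,-1.]),np.array([.40,-.25,.29]))
f=optics.grab_frame("wrist"); a=f["frame"];cv2.imwrite("pics/w12.png",cv2.resize(a[60:340,120:400],None,fx=2.1,fy=2.1,interpolation=cv2.INTER_CUBIC))
```

```text
t 18.98 pos [0.3901 0.1555 0.2253] F [-0.5 -0.2  0.2] w 0.115
rot needed (deg, tool) [ 3.3 28.5 13.1] | slide first, old axes [  43.  -396.8  -97.2] | slide after rot [  -9.9 -405.5  -64.7]
```

View pics/w12.png

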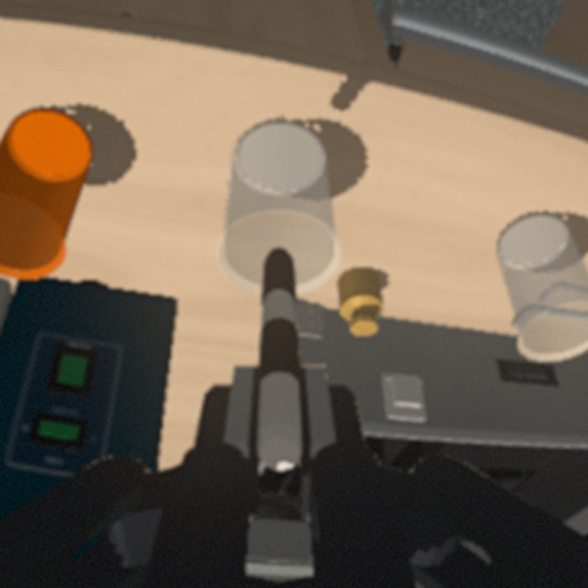

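jog_arm([
  {"slide": [0, 0, -15], "rotation": [0.7, 5.7, 2.6]},
  {"slide": [0, 0, -15], "rotation": [0.7, 5.7, 2.6]},
  {"slide": [0, 0, -15], "rotation": [0.7, 5.7, 2.6]},
  {"slide": [0, 0, -12], "rotation": [0.6, 5.7, 2.6]},
  {"slide": [0, 0, -10], "rotation": [0.6, 5.7, 2.6]},
  {"slide": [0, -20, -5], "rotation": [0, 0, 0]},
  {"slide": [0, -35, 0], "rotation": [0, 0, 0]},
  {"slide": [0, -35, 0], "rotation": [0, 0, 0]},
  {"slide": [0, -35, 0], "rotation": [0, 0, 0]},
  {"slide": [0, -35, 0], "rotation": [0, 0, 0]},
  {"slide": [0, -35, 0], "rotation": [0, 0, 0]},
  {"slide": [0, -35, 0], "rotation": [0, 0, 0]},
  {"slide": [0, -35, 0], "rotation": [0, 0, 0]},
  {"slide": [0, -35, 0], "rotation": [0, 0, 0]},
  {"slide": [0, -35, 0], "rotation": [0, 0, 0]},
  {"slide": [0, -35, 0], "rotation": [0, 0, 0]},
  {"slide": [0, -35, 0], "rotation": [0, 0, 0]},
  {"slide": [0, -20, 0], "rotation": [0, 0, 0]},
  {"slide": [0, 0, 0], "rotation": [0, 0, 0]},
  {"slide": [0, 0, 0], "rotation": [0, 0, 0]},
])

```text
time: 20.7
tool_pos: [0.3699, -0.2741, 0.2896]
tool_rot: [-0.003, 0.0, 1.0, 0.001]
contact_force: [0.2, 0.6, -0.1]
gripper_width: 0.111
```

Run:
```python
from h import *
need(np.diag([-1,1,-1.]),np.array([.516,-.3002,.25]))
R,P,s=R0()
f=optics.grab_frame("wrist"); a=f["frame"];c=dict(K=f["camera_matrix"],R=f["R"],t=f["t"])
for z in(.06,.105): print(fproj(c,P+R@[0,0,z]))
cv2.imwrite("pics/w13.png",cv2.resize(a[150:290,170:330],None,fx=4.2,fy=4.2,interpolation=cv2.INTER_CUBIC))
```

```text
t 20.7 pos [ 0.3699 -0.2741  0.2896] F [ 0.2  0.6 -0.1] w 0.111
rot needed (deg, tool) [ 0.2 -0.3 -0. ] | slide first, old axes [-146.3  -26.2   38.7] | slide after rot [-146.1  -26.1   39.6]
[252.94094629 205.70756008]
[252.9052474  186.36715144]
```

View pics/w13.png

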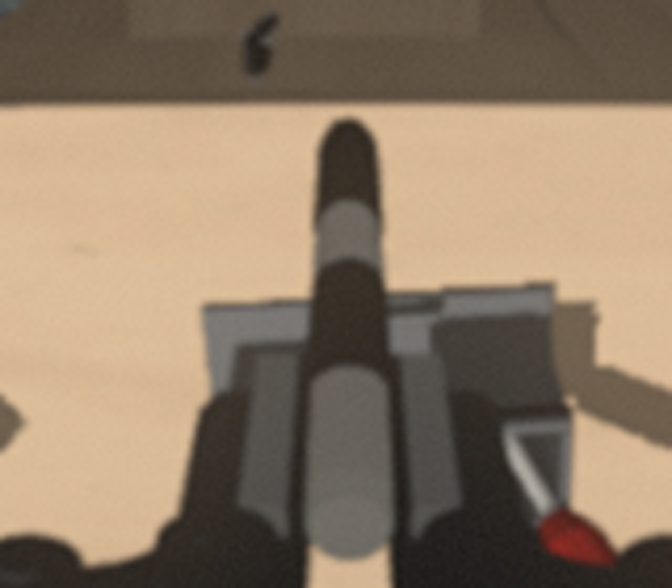

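jog_arm([
  {"slide": [-12, -4, 0], "rotation": [0, 0, 0]},
  {"slide": [-25, -5, 0], "rotation": [0, 0, 0]},
  {"slide": [-28, -5, 0], "rotation": [0, 0, 0]},
  {"slide": [-28, -5, 0], "rotation": [0, 0, 0]},
  {"slide": [-28, -4, 0], "rotation": [0, 0, 0]},
  {"slide": [-25, -3, 0], "rotation": [0, 0, 0]},
  {"slide": [0, 0, 20], "rotation": [0, 0, 0]},
  {"slide": [0, 0, 30], "rotation": [0, 0, 0]},
  {"slide": [0, 0, 20], "rotation": [0, 0, 0]},
  {"slide": [0, 0, 0], "rotation": [0, 0, 0]},
  {"slide": [0, 0, 0], "rotation": [0, 0, 0]},
])

```text
time: 21.67
tool_pos: [0.5157, -0.2976, 0.2195]
tool_rot: [-0.003, -0.002, 1.0, 0.001]
contact_force: [-0.8, 0.3, 0.8]
gripper_width: 0.114
```

Run:
```python
from h import *
need(np.diag([-1,1,-1.]),np.array([.516,-.3002,.118]))
R,P,s=R0()
f=optics.grab_frame("wrist"); a=f["frame"];c=dict(K=f["camera_matrix"],R=f["R"],t=f["t"])
print(fproj(c,np.array([.516,-.3002,.09])),fproj(c,P+R@[0,0,.105]))
cv2.imwrite("pics/w14.png",cv2.resize(a[130:280,170:330],None,fx=4,fy=4,interpolation=cv2.INTER_CUBIC))
```

```text
t 21.67 pos [ 0.5157 -0.2976  0.2195] F [-0.8  0.3  0.8] w 0.114
rot needed (deg, tool) [ 0.1 -0.3  0.2] | slide first, old axes [ -0.9  -2.8 101.5] | slide after rot [ -0.3  -2.6 101.5]
[249.89037892 179.31412257] [252.86584298 186.4042096 ]
```

View pics/w14.png

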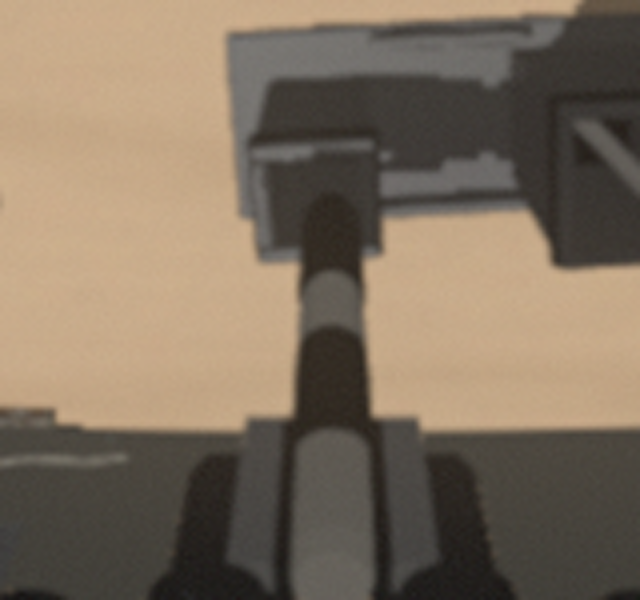

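jog_arm([
  {"slide": [-1.2, -2.8, 0], "rotation": [0, 0, 0]},
  {"slide": [0, 0, 10], "rotation": [0, 0, 0]},
  {"slide": [0, 0, 7], "rotation": [0, 0, 0]},
  {"slide": [0, 0, 0], "rotation": [0, 0, 0]},
  {"slide": [0, 0, 0], "rotation": [0, 0, 0]},
])

```text
time: 22.13
tool_pos: [0.5169, -0.302, 0.2032]
tool_rot: [-0.002, -0.001, 1.0, 0.0]
contact_force: [-0.8, -0.1, -0.5]
gripper_width: 0.113
```

Run:
```python
from h import *
need(np.diag([-1,1,-1.]),np.array([.516,-.3002,.118]))
R,P,s=R0()
f=optics.grab_frame("wrist"); a=f["frame"];c=dict(K=f["camera_matrix"],R=f["R"],t=f["t"])
print(fproj(c,np.array([.516,-.3002,.09])),fproj(c,P+R@[0,0,.105]))
cv2.imwrite("pics/w15.png",cv2.resize(a[130:280,170:330],None,fx=4,fy=4,interpolation=cv2.INTER_CUBIC))
```

```text
t 22.13 pos [ 0.5169 -0.302   0.2032] F [-0.8 -0.1 -0.5] w 0.113
rot needed (deg, tool) [ 0.  -0.2  0.1] | slide first, old axes [ 0.5  1.8 85.2] | slide after rot [ 0.9  1.8 85.2]
[254.80222731 183.10202458] [252.84974827 186.34946594]
```

View pics/w15.png

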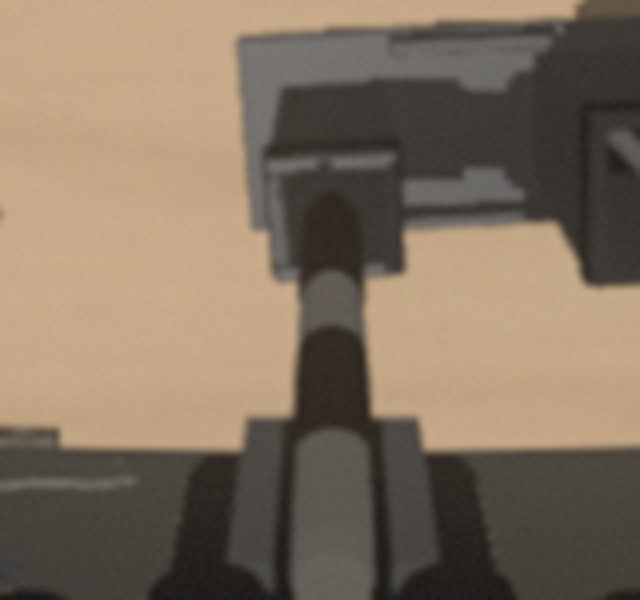

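jog_arm([
  {"slide": [0, 1.3, 4], "rotation": [0, 0, 0]},
  {"slide": [0, 0, 8], "rotation": [0, 0, 0]},
  {"slide": [0, 0, 8], "rotation": [0, 0, 0]},
  {"slide": [0, 0, 8], "rotation": [0, 0, 0]},
  {"slide": [0, 0, 0], "rotation": [0, 0, 0]},
])

```text
time: 22.6
tool_pos: [0.5162, -0.3, 0.173]
tool_rot: [-0.003, -0.001, 1.0, 0.001]
contact_force: [1.1, 0.6, -1.2]
gripper_width: 0.113
```

Run:
```python
from h import *
need(np.diag([-1,1,-1.]),np.array([.516,-.3002,.118]))
f=optics.grab_frame("wrist"); a=f["frame"]
cv2.imwrite("pics/w16.png",cv2.resize(a[130:280,170:330],None,fx=4,fy=4,interpolation=cv2.INTER_CUBIC))
```

```text
t 22.6 pos [ 0.5162 -0.3     0.173 ] F [ 1.1  0.6 -1.2] w 0.113
rot needed (deg, tool) [ 0.1 -0.4  0.1] | slide first, old axes [-0.2 -0.3 55. ] | slide after rot [ 0.2 -0.2 55. ]
```

View pics/w16.png

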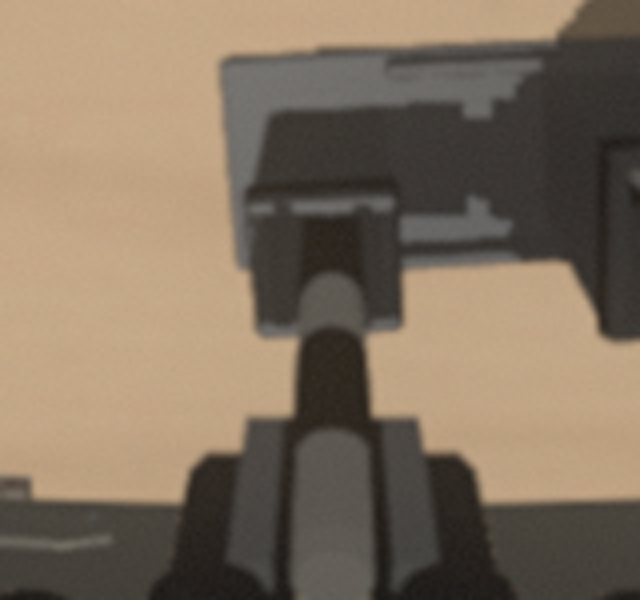

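Cap is inside the narrow well (≈(253,200) px), no contact. Lower on.

jog_arm([
  {"slide": [0, 0, 8], "rotation": [0, 0, 0]},
  {"slide": [0, 0, 10], "rotation": [0, 0, 0]},
  {"slide": [0, 0, 10], "rotation": [0, 0, 0]},
  {"slide": [0, 0, 10], "rotation": [0, 0, 0]},
  {"slide": [0, 0, 8], "rotation": [0, 0, 0]},
  {"slide": [0, 0, 6], "rotation": [0, 0, 0]},
  {"slide": [0, 0, 0], "rotation": [0, 0, 0]},
  {"slide": [0, 0, 0], "rotation": [0, 0, 0]},
])

```text
time: 23.32
tool_pos: [0.5169, -0.3008, 0.1235]
tool_rot: [-0.002, -0.001, 1.0, 0.0]
contact_force: [-0.2, -0.7, 0.5]
gripper_width: 0.113
```

jog_arm([
  {"slide": [0, 0, 5], "rotation": [0, 0, 0]},
  {"slide": [0, 0, 0], "rotation": [0, 0, 0]},
  {"slide": [0, 0, 0], "rotation": [0, 0, 0]},
])

```text
time: 23.57
tool_pos: [0.517, -0.301, 0.119]
tool_rot: [-0.002, -0.001, 1.0, -0.0]
contact_force: [0.4, 0.7, 0.0]
gripper_width: 0.113
```

jog_arm([
  {"slide": [0, 0, 0], "rotation": [0, 0, 0]},
  {"slide": [0, 0, 0], "rotation": [0, 0, 0]},
  {"slide": [0, 0, 0], "rotation": [0, 0, 0]},
  {"slide": [0, 0, 0], "rotation": [0, 0, 0]},
  {"slide": [0, 0, 0], "rotation": [0, 0, 0]},
  {"slide": [0, 0, 0], "rotation": [0, 0, 0]},
  {"slide": [0, 0, 0], "rotation": [0, 0, 0]},
], fingers=0.6)

```text
time: 24.15
tool_pos: [0.517, -0.301, 0.1191]
tool_rot: [-0.002, -0.001, 1.0, -0.0]
contact_force: [0.7, -0.7, 0.3]
gripper_width: 0.605
```

jog_arm([
  {"slide": [0, 0, -8], "rotation": [0, 0, 0]},
  {"slide": [0, 0, -12], "rotation": [0, 0, 0]},
  {"slide": [0, 0, -16], "rotation": [0, 0, 0]},
  {"slide": [0, 0, -20], "rotation": [0, 0, 0]},
  {"slide": [0, 0, -20], "rotation": [0, 0, 0]},
  {"slide": [0, 0, -20], "rotation": [0, 0, 0]},
  {"slide": [0, 0, -20], "rotation": [0, 0, 0]},
  {"slide": [10, 0, -20], "rotation": [0, 0, 0]},
  {"slide": [20, 0, 0], "rotation": [0, 0, 0]},
  {"slide": [20, 0, 0], "rotation": [0, 0, 0]},
  {"slide": [20, 0, 0], "rotation": [0, 0, 0]},
  {"slide": [20, 0, 0], "rotation": [0, 0, 0]},
  {"slide": [10, 0, 0], "rotation": [0, 0, 0]},
  {"slide": [0, 0, 0], "rotation": [0, 0, 0]},
])

```text
time: 25.32
tool_pos: [0.4165, -0.3014, 0.2567]
tool_rot: [-0.001, 0.0, 1.0, -0.001]
contact_force: [0.2, -0.0, 0.6]
gripper_width: 0.602
```

Run:
```python
from h import *
print(state()["tool_pos"],state()["gripper_width"],state()["contact_force"])
f=optics.grab_frame("wrist"); a=f["frame"];cv2.imwrite("pics/w17.png",a)
f=optics.grab_frame("side"); a=f["frame"];cv2.imwrite("pics/s17.png",cv2.resize(a[110:310,180:340],None,fx=3,fy=3,interpolation=cv2.INTER_CUBIC))
f=optics.grab_frame("scene"); a=f["frame"];cv2.imwrite("pics/c17.png",cv2.resize(a[110:320,150:350],None,fx=2.8,fy=2.8,interpolation=cv2.INTER_CUBIC))
```

```text
[ 0.4165007  -0.30135711  0.25673574] 0.6015522237863044 [ 0.18565245 -0.03770444  0.55768711]
```

View pics/w17.png

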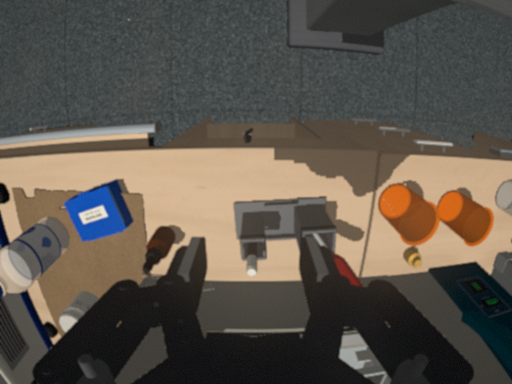

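View pics/s17.png

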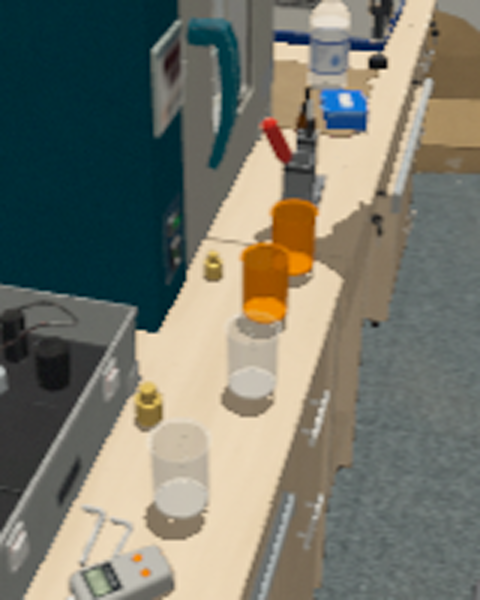

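View pics/c17.png

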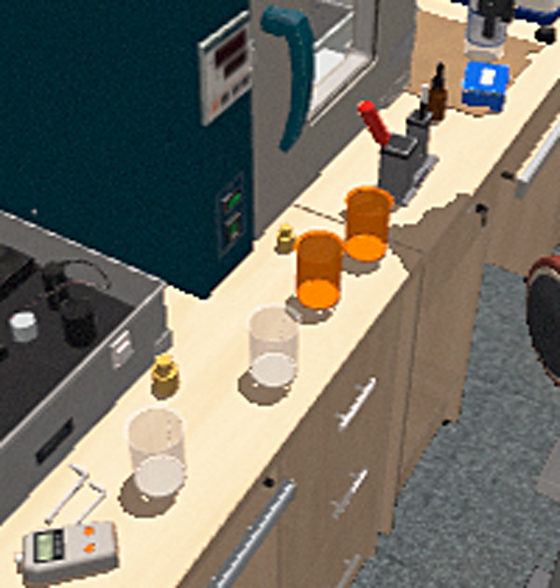

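Run:
```python
from h import *
F={n:optics.grab_frame(n) for n in("wrist","scene","side")}
w=F["wrist"];c=dict(K=w["camera_matrix"],R=w["R"],t=w["t"]);np.savez("w18.npz",**c)
ims=[cv2.resize(w["frame"][215:295,225:305],None,fx=6,fy=6,interpolation=cv2.INTER_CUBIC)]
for n,(x,y) in(("scene",(265,125)),("side",(255,130))):
    ims.append(cv2.resize(F[n]["frame"][y:y+60,x:x+60],None,fx=8,fy=8,interpolation=cv2.INTER_CUBIC))
cv2.imwrite("pics/f1.png",cv2.resize(ims[0],(480,480)));cv2.imwrite("pics/f2.png",cv2.resize(np.hstack(ims[1:]),(800,400)))
```

```text
(no output)
```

View pics/f1.png

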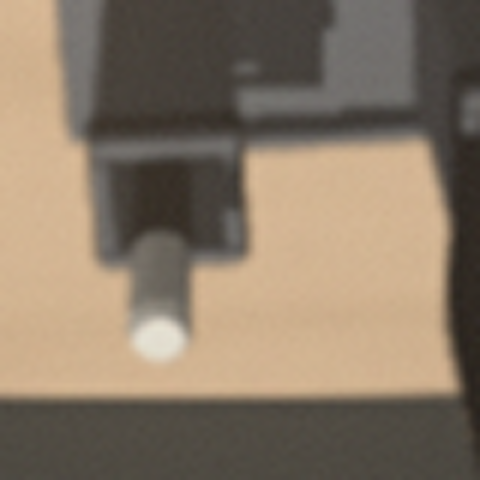

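View pics/f2.png

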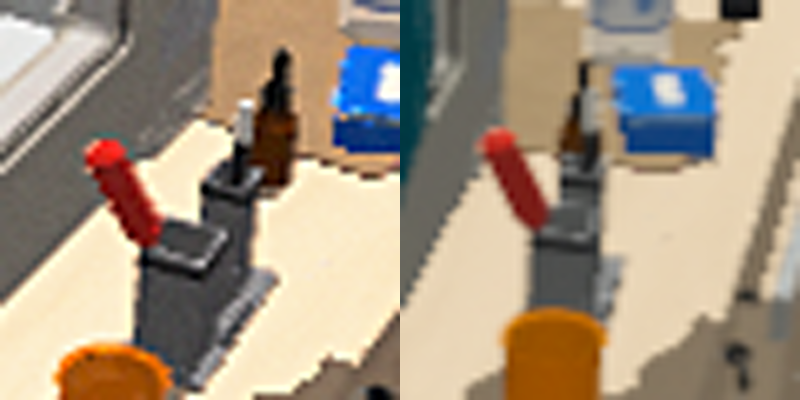

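Run:
```python
from h import *
cc=cals();c=np.load("w18.npz")
print("marker",tri([ray(cc["scene"],(302,140.9)),ray(cc["side"],(283.8,143.2)),fray(c,(251.7,271.3))]))
print("sd",tri([ray(cc["scene"],(280.5,147.5)),ray(cc["side"],(269.3,151))]))
manip.job_done(); print(state()["time"])
```

```text
marker (array([ 0.50913058, -0.30166467,  0.14390593]), [0.003491194638797849, 0.0019782660317960348, 0.003133248301650271])
sd (array([ 0.54524932, -0.1803556 ,  0.16238458]), [0.0008790390478615013, 0.0008790390478614809])
the job is handed in; nothing more can be done
the job is handed in; nothing more can be done
```

I put the screwdriver blade down in the wider well first, then the marker cap down in the narrower well. Then I backed the open gripper clear and handed the job in after about 25 s of the 72 s.

- **Marker:** its top triangulated at z ≈ 0.144 m, and 0.143 m is expected if it sits on the well floor. The three camera rays disagreed by 2–3.5 mm.
- **Screwdriver:** its top is at z ≈ 0.162 m, and about 0.16–0.17 m is expected for a leaning tool on the floor. It leans against the rim, toward the oven and away from the marker.
- **Beakers and the rest:** in the last scene and side pictures both clear beakers stand upright and empty. The weights, gauge and dropper bottle look unmoved; I judged that by eye and did not measure it.
- **Forces:** the readings stayed under 3 N throughout.

One move call was refused as invalid input and moved nothing. The first marker-top estimate was about 9 mm off, and I corrected it from the wrist view before gripping.

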